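# Stack a turned tote over the needle packs and load it

## Robot

A 6-joint arm with a two-finger parallel gripper is mounted at the origin on a cart in front of the work surface, level with it; the furniture and walls round the work are solid. World frame = base frame: x ahead of the robot, y to its left, z up, the work surface at z = 0. Lengths are in mm, angles in rad, forces in N, time in s.
With the tool pointing down it reaches from about 275 to 775 mm from the base axis. Payload 14.6 kg.
Tool frame: the origin (TCP) lies at the very end of the fingers, on their centre line; the grasp point (between the pads) lies 19 mm behind it (grip_point_offset is the distance from the TCP to the grasp point, in mm); z points along the fingers, y is the direction in which the jaws open and shut (so a half turn about z gives the same grasp; the last joint's range is limited). The gripper opens to 85 mm and grips with 20 to 120 N. Pads are 22 mm wide; open, the fingers measure 114 mm over their backs; the gripper's body (76 mm by 85 mm) begins 54 mm behind the grasp point. The pads swing forward as they close: fully open they stand 13 mm farther back than shut.
Start: joints at [-1.444, 0.263, -0.048, 1.259, 0, 1.415], TCP at [145.988, -504.297, 231.278] pointing down, gripper open.
Joint ranges: [-2.65, 2.65], [-0.89, 1.7], [-1.18, 1.37], [-2.13, 2.11], [-1.35, 1.29], [-3.14, 3.14]. Speed limits (rad/s): [1.89, 1.89, 2.57, 2.79, 3.14, 3.14].

## Interface

Orientations are given as a unit quaternion [w, x, y, z].
In Python, from workcell import observe, read_camera, calibration, hand_in, trace, grip_point_offset gives the robot as it stands.
- The arm moves only by the tool arm_command, never from a script. Its argument "increments" is a list of rows, each a list of 3 entries, a list of its own where there are three numbers: the gripper's target within -1 to 1 (fully open at 1, half-way at 0, shut at -1), then the shift along the tool's x, y, z in m, then the turn about the tool's z in rad. A call has 1 to 12 rows; each row shifts and turns the pose as measured when the row begins, along the tool's axes as they then stand; what a row does not reach is not made up. A row lasts 1/12 s, in which the tool goes at most 41.7 mm and 7.16 degrees, less where a joint would pass 70% of its speed; a pose out of reach is approached as far as the arm can. A call is refused whole if a number of a shift passes 0.0417 or a number of a turn 0.125, either way. A call with a gripper value outside its range is refused whole. The fingers move at their own pace and stop on an object; "squeeze" is the grip in N (left out, the last holds). Time passes only in rows, so rows that do not move let the fingers close. It gives the time, the measured TCP pose, the force and the opening at its end, in the units of the state.
- observe(): the state, without advancing time (a new reading comes with each control period).
- read_camera(name): name is "scene" or "top" or "wrist"; returns the picture (384x512x3 uint8, red, green, blue); there is no depth.
- calibration(name): a dict with "intrinsics" (3x3 intrinsics, pixels), "rvec" (rotation vector, rad) and "tvec" (3), from world to camera coordinates, as OpenCV has them; the wrist camera has in their place "hand_eye" (4x4, takes a point from camera to tool coordinates, whose origin is the TCP and whose axes are the flange's). Camera axes: x right, y down, z forward; pixel columns grow to the right and rows downward; lengths in mm; the calibration is good to about 2 mm. The wrist camera is an equidistant fisheye: a pixel r from the principal point sees the ray r / f radians off the axis. A picture is of the moment at which its call begins: read the wrist's pose just before it. calibration takes no time and is no camera call.
- hand_in(): hands the job in, once; it reports no verdict.
Trained networks look in the newest picture that a camera, given by its name, has taken for a name from the list of things; names that differ only in an ending like _2 or _b are one class to them, and where a whole thing is asked for, a point or a joint stands for the part that bears it (a point fixed in the world has none). Each returns a list of dicts, best first, with "score" (0 to 1); they miss things now and then, are a little off and sometimes report something else, mostly with a low value. They report only what shows in the picture. A call takes as long as a camera call. They do not tell look-alikes from the thing itself.
- trace(camera, thing): "pixels" (384x512 bool, what is visible of it) and "rect" ([left, top, width, height] in pixels, round what is visible of it).
The state is a dict: "time": time; "q": joint angles; "qd": joint speeds; "joint_efforts": joint torques, N m; "position": TCP position; "ee_rot": TCP orientation; "ft_force": force on the tool from outside, world axes, zero at the start; "moment": the same for the moment, N m; "finger_gap": opening from 0.0 (shut) to 1.0 (fully open).
Only numpy, scipy, OpenCV 4.12 (cv2) and the standard library are available. Lean on these libraries where they do the work, as an engineer would, in place of code of your own. Each camera call takes 0.05 s, during which the arm holds its last target.

## Task

Stack the empty grey tote on the tote that holds the needle packs, turned end for end to it (thumb tabs at opposite ends) so that it stands level on the lower tote's shoulders instead of nesting down onto the packs. Then stand the taller ink bottle upright in the upper tote. Leave the lower tote about where it stands and do not disturb the shorter bottle and the jar.

Things in the scene. Friction and masses are not known exactly. Their poses are not given: they have to be found in the camera images.
- full_tote: light grey plastic stack-and-nest tote holding the needle packs, to be the lower one: 190 long (x) x 66 wide (y) x 60 mm high, walls about 2 mm, 0.35 kg, loose on the chest. Below a 12 mm upright collar at the rim it tapers 7 mm a side to a foot 176 x 52 mm. Origin: centre of the underside, z up; inner floor at z = 2.5 mm, 126 x 47 mm between the pillars
- empty_tote: light grey tote of the same shape and size, empty, about 0.2 kg, standing at any yaw. Grasp it across the outside of its collar (66 mm) at mid length. Set on the full tote with centres in line and x opposite, it stands with its underside 48 mm above the other's; the same way round it sinks to about 24 mm, onto the packs. Origin and axes as for the full tote
- full_tote_collar (a point): centre of the full tote's mouth, 60 mm above its underside. The collar is 187 x 63 mm inside and 12 mm deep: a foot set in it has 5 mm play a side at entry, 4 mm when down
- full_tote_tab (a point): thumb tab of the full tote: a 30 mm wide tongue that sticks out 11 mm at the rim of its +x end; the point is 103 mm from the origin along x, 57 mm up. Inside that end are two corner pillars 48 mm high (their tops are shoulders for stacking); inside the -x end is one central pillar
- empty_tote_tab (a point): thumb tab of the empty tote, the same: +x end, 103 mm from the origin, 57 mm up. Below the tab the foot is a narrow nose, 26 mm wide; at the -x end the foot is forked. Nose and fork land on the other tote's shoulders when turned, and slip past them when not
- pack_low: needle pack, a sealed pouch 98 x 42 x 10 mm, lying lengthwise on the floor of the full tote; origin at the centre of its underside
- pack_high: needle pack of the same size lying on the first one, its top about 25 mm above the underside of the full tote; origin at the centre of its underside
- tall_bottle: the taller ink bottle, standing on the chest: round, 31 mm across up to 72 mm, then a 22 mm neck and a thin spout to 108 mm; 45 g; origin at the centre of its base, z up
- short_bottle: the shorter ink bottle, a bystander: 29 mm across, 86 mm high; origin at the centre of its base
- jar: closed screw-lid jar, a bystander: 63 mm across, 55 mm high; origin at the centre of its base
Things that resemble listed ones, but are neither listed nor needed, are in the scene too. Leave any green look-alike of the tall_bottle alone.

How it is judged:
By the outcome, as a careful person would: the job done as asked, in the order asked, and still so for the second after the job is handed in, with the robot touching nothing.
It also fails if it takes over 58 s, if anything falls off the work surface, if the arm or the gripper's body presses on something with over 40 N, if the wrist force passes 120 N, or if a joint passes its speed limit or range.

## Working session

There is one attempt and no reset: what is moved stays moved. The work goes in short steps, Python scripts to look and compute and a tool call to move; the robot and the scene stay as the last step left them, time stands still between calls to the robot, and variables do not carry over. Pictures are saved under pics/ and viewed, and the job is handed in when it is done.

Besides the shell and the picture viewer there is one more tool, called after "Call:" as name([rows], argument=value, ...), one row to a line, values as JSON. arm_command: Moves the arm, as the interface text tells. Its arguments: {"type":"object","properties":{"increments":{"type":"array"},"squeeze":{"type":"number"}},"required":["increments"]}

```bash
mkdir -p pics; ls; cat > h.py <<'E'
import numpy as np, cv2
from workcell import *
def save(img,n): cv2.imwrite(f'pics/{n}.png',img[...,::-1])
def ray(name,u,v):
    c=calibration(name);K=np.array(c['intrinsics']);R=cv2.Rodrigues(np.array(c['rvec'],float))[0];t=np.array(c['tvec'],float).ravel()
    d=R.T@np.linalg.solve(K,[u,v,1.]);o=-R.T@t
    return o,d
def atz(name,u,v,z):
    o,d=ray(name,u,v);return o+d*(z-o[2])/d[2]
def proj(name,P):
    c=calibration(name);K=np.array(c['intrinsics'],float)
    p,_=cv2.projectPoints(np.array(P,float).reshape(-1,1,3),np.array(c['rvec'],float),np.array(c['tvec'],float),K,None)
    return p.reshape(-1,2)
E
python3 - <<'E'
from h import *
print(observe())
for n in ['scene','top','wrist']:
    save(read_camera(n),n+'0'); print(n,calibration(n))
E
```

```text
pics
{'time': 0.0, 'q': array([-1.44429332e+00,  2.63507383e-01, -4.89486038e-02,  1.25941051e+00,
        5.28333606e-06,  1.41550708e+00]), 'qd': array([-4.80954268e-05,  3.21375827e-05, -1.51127661e-03, -8.38709120e-04,
        2.70095310e-04, -1.71426148e-03]), 'joint_efforts': array([-2.04356174e-04, -6.37622452e+01,  3.84560001e+01,  1.38619207e-02,
       -1.22937881e-04, -1.06905060e-05]), 'position': array([ 145.95612018, -504.00555443,  230.82887874]), 'ee_rot': array([-5.34990167e-04,  9.90090409e-01,  1.40430395e-01,  1.03426507e-05]), 'ft_force': array([0.22468112, 0.14290742, 0.33724726]), 'moment': array([ 0.03811867, -0.01820577, -0.03786442]), 'finger_gap': 1.0027914907152764}
scene {'intrinsics': array([[365.23253942,   0.        , 256.40231557],
       [  0.        , 365.23253942, 189.0881568 ],
       [  0.        ,   0.        ,   1.        ]]), 'rvec': array([ 0.53470786, -2.59479747,  1.29188209]), 'tvec': array([437.66958872, 220.45106163, 817.52464048])}
top {'intrinsics': array([[402.63577838,   0.        , 255.09789663],
       [  0.        , 402.63577838, 199.84483928],
       [  0.        ,   0.        ,   1.        ]]), 'rvec': array([ 2.15744346, -2.10980398,  0.22761329]), 'tvec': array([-109.33857235,  523.96266688, 1059.88565189])}
wrist {'intrinsics': array([[297.31863964,   0.        , 258.76019357],
       [  0.        , 297.31863964, 193.68328148],
       [  0.        ,   0.        ,   1.        ]]), 'hand_eye': array([[ 2.16525406e-04, -9.64895167e-01, -2.62635242e-01,
         6.63310749e+01],
       [ 9.99999786e-01,  4.69052545e-05,  6.52108622e-04,
         2.15677031e-01],
       [-6.16897485e-04, -2.62635327e-01,  9.64894971e-01,
        -1.43036451e+02],
       [ 0.00000000e+00,  0.00000000e+00,  0.00000000e+00,
         1.00000000e+00]])}
```

View pics/top0.png

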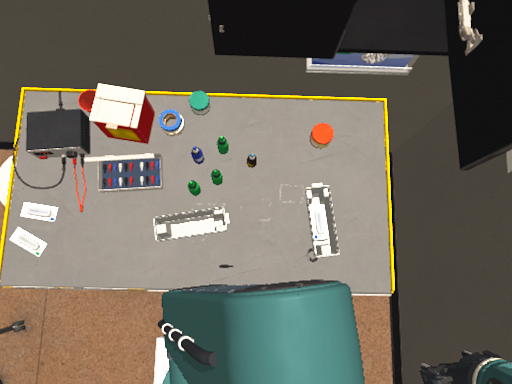

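View pics/scene0.png

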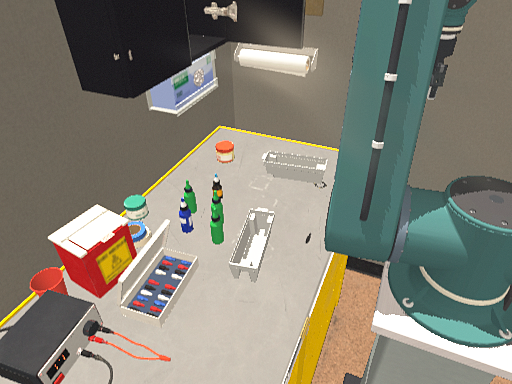

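View pics/wrist0.png

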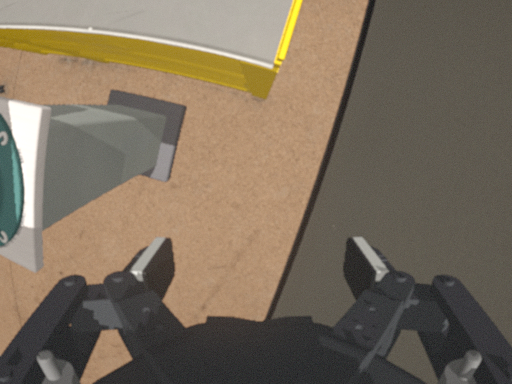

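```bash
python3 - <<'E'
from h import *
t=read_camera('top');s=read_camera('scene')
save(cv2.resize(t[110:270,140:350],None,fx=3.8,fy=3.7,interpolation=cv2.INTER_CUBIC),'topc')
save(cv2.resize(s[130:290,160:340],None,fx=4.4,fy=3.7,interpolation=cv2.INTER_CUBIC),'scenec')
for n in ['top','scene']:
  for th in ['tall_bottle','short_bottle','jar','full_tote','empty_tote','full_tote_tab','empty_tote_tab','pack_high']:
    for d in trace(n,th)[:5]:
      r=d['rect']; print(n,th,round(d['score'],2),r,d['pixels'].sum(), atz(n,r[0]+r[2]/2,r[1]+r[3]/2,30).round())
print(observe()['time'])
E
```

```text
top tall_bottle 0.68 [209.9, 169.9, 12.3, 14.4] 128 [593.  14.  30.]
top tall_bottle 0.56 [216.5, 134.3, 9.7, 17.7] 138 [694.   2.  30.]
top tall_bottle 0.5 [192.1, 150.0, 8.8, 15.0] 161 [649.  72.  30.]
top tall_bottle 0.42 [189.3, 179.2, 11.7, 16.4] 145 [562.  71.  30.]
top tall_bottle 0.22 [308.9, 182.8, 29.9, 74.3] 1207 [ 478. -292.   30.]
top short_bottle 0.56 [246.3, 155.3, 11.1, 9.2] 142 [646. -86.  30.]
top jar 0.63 [307.1, 126.8, 26.7, 19.8] 461 [ 722. -285.   30.]
top jar 0.21 [153.4, 205.8, 76.5, 37.1] 1771 [457.  76.  30.]
top full_tote 0.71 [306.7, 183.9, 34.3, 73.9] 1376 [ 475. -292.   30.]
top empty_tote 0.61 [150.4, 206.2, 78.0, 32.5] 1850 [462.  83.  30.]
top full_tote_tab 0.97 [308.4, 181.2, 30.0, 74.9] 1340 [ 481. -290.   30.]
top empty_tote_tab 0.98 [155.0, 207.3, 73.5, 35.5] 1836 [455.  76.  30.]
top pack_high 0.94 [310.7, 200.8, 16.9, 38.4] 500 [ 477. -278.   30.]
top pack_high 0.46 [308.1, 182.9, 31.0, 73.1] 1224 [ 479. -291.   30.]
scene tall_bottle 0.85 [210.5, 211.8, 13.3, 35.7] 413 [558.  66.  30.]
scene tall_bottle 0.73 [179.7, 194.8, 15.0, 40.1] 328 [660.  47.  30.]
scene tall_bottle 0.72 [207.8, 190.7, 17.2, 29.6] 203 [607. -19.  30.]
scene tall_bottle 0.6 [183.3, 182.6, 12.7, 34.8] 294 [688. -11.  30.]
scene short_bottle 0.69 [213.5, 177.9, 8.2, 22.9] 158 [639. -86.  30.]
scene short_bottle 0.46 [229.2, 209.2, 45.7, 74.0] 2027 [452.  85.  30.]
scene jar 0.6 [216.6, 140.3, 17.6, 23.3] 375 [ 716. -282.   30.]
scene jar 0.17 [265.6, 152.5, 61.4, 29.9] 1504 [ 464. -284.   30.]
scene full_tote 0.59 [261.2, 147.2, 66.1, 39.5] 1566 [ 471. -285.   30.]
scene empty_tote 0.75 [229.0, 210.8, 47.3, 73.0] 1959 [449.  87.  30.]
scene full_tote_tab 0.89 [261.5, 153.9, 64.7, 29.8] 1555 [ 468. -274.   30.]
scene empty_tote_tab 0.7 [225.3, 210.2, 45.8, 72.4] 2016 [460.  89.  30.]
scene pack_high 0.58 [180.7, 194.3, 13.5, 39.3] 329 [661.  43.  30.]
1.05
```

View pics/topc.png

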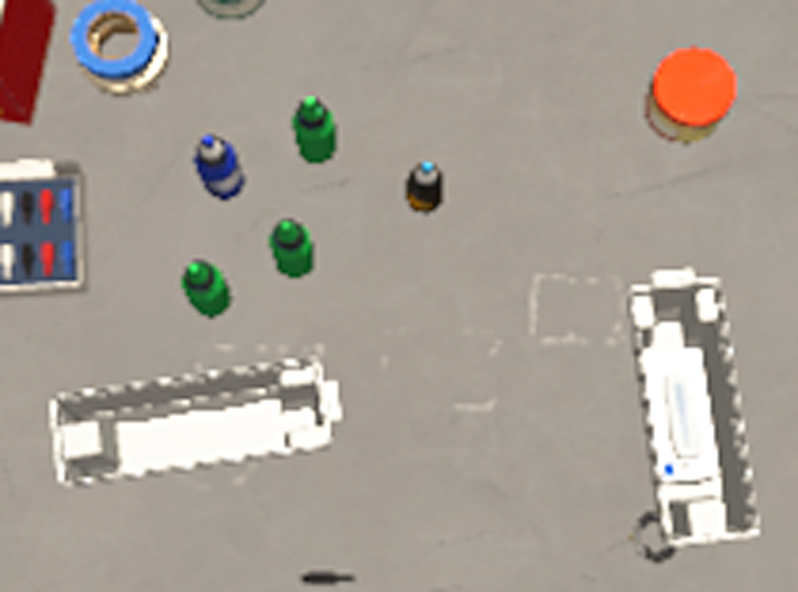

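View pics/scenec.png

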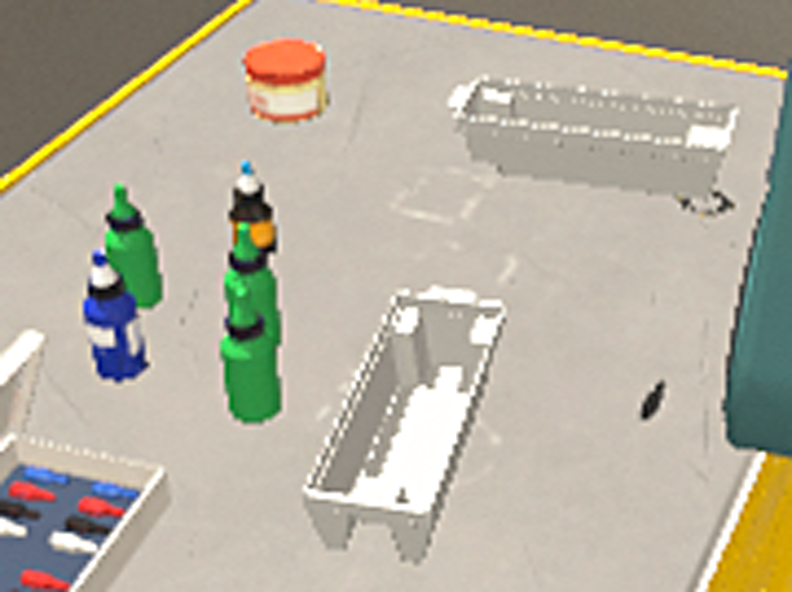

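```bash
cat > fit.py <<'E'
from h import *
from scipy.optimize import minimize, least_squares
# generic: rim corners in tote frame (z=60)
def rim(x,y,yaw,z=60,L=190,W=66,tab=True):
    P=[[L/2,W/2],[L/2,15],[L/2+11,15],[L/2+11,-15],[L/2,-15],[L/2,-W/2],[-L/2,-W/2],[-L/2,W/2]]
    P=np.array(P);c,s=np.cos(yaw),np.sin(yaw)
    return np.c_[P@np.array([[c,s],[-s,c]])+[x,y],np.full(len(P),z)]
def hull(x,y,yaw):
    P=[]
    f=np.array([[88,26],[88,-26],[-88,-26],[-88,26]]);c,s=np.cos(yaw),np.sin(yaw)
    m=rim(x,y,yaw,48);
    return np.vstack([rim(x,y,yaw),np.c_[f@np.array([[c,s],[-s,c]])+[x,y],np.zeros(4)]])
E
python3 - <<'E'
from fit import *
def T(p): return [140+(p[0]+.5)/3.8-.5,110+(p[1]+.5)/3.7-.5]
def S(p): return [160+(p[0]+.5)/4.4-.5,130+(p[1]+.5)/3.7-.5]
# crop corner picks, order: +x+y, +x-y, -x-y, -x+y (tote frame)
full=dict(top=[(630,290),(718,278),(757,533),(672,543)],scene=[(455,120),(483,78),(738,108),(727,155)])
emp=dict(top=[(318,358),(332,440),(65,485),(52,400)],scene=[(397,291),(505,303),(432,515),(308,495)])
for n,d,x0 in (('full',full,[478,-290,.1]),('empty',emp,[455,78,-1.4])):
    for cams in (['top'],['scene'],['top','scene']):
        def r(p):
            o=[]
            for c in cams:
                q=rim(*p)[[0,5,6,7]]
                o.append(proj(c,q)-np.array([(T if c=='top' else S)(k) for k in d[c]]))
            return np.concatenate(o).ravel()
        s=least_squares(r,x0); print(n,cams,s.x.round(3),s.fun.reshape(-1,2).round(1).tolist())
    for c in ['top','scene']:
        im=cv2.imread(f'pics/{c}0.png') if n=='full' else im2[c]
        big=cv2.resize(im,None,fx=4,fy=4,interpolation=cv2.INTER_CUBIC) if n=='full' else im
        for z in (60,):
            q=(proj(c,rim(*s.x,z=z))*4+1.5).round().astype(int)
            cv2.polylines(big,[q],True,(0,0,255),1)
        if n=='full':
            im2=globals().get('im2',{}); im2[c]=big
        else:
            if c=='top': cv2.imwrite('pics/ovt.png',big[700:1100,600:1400])
            else: cv2.imwrite('pics/ovs.png',big[580:1160,880:1320])
# blue bottle : base centre, from mask both cams
E
```

```text
full ['top'] [ 4.72785e+02 -2.81317e+02  1.44000e-01] [[-0.2, -0.3], [0.1, 0.2], [1.0, -0.1], [-0.9, 0.2]]
full ['scene'] [ 4.65025e+02 -2.76577e+02  1.21000e-01] [[0.3, -0.4], [-0.5, 0.3], [0.4, 0.7], [-0.2, -0.6]]
full ['top', 'scene'] [ 4.69844e+02 -2.80831e+02  1.38000e-01] [[-0.2, 0.6], [0.2, 1.3], [0.6, 1.1], [-1.3, 1.3], [-0.6, -1.1], [-1.7, -0.4], [-0.9, -0.6], [-1.1, -1.9]]
empty ['top'] [456.016  75.991  -1.378] [[-0.1, -0.9], [0.1, 0.8], [-0.1, 0.6], [0.1, -0.6]]
empty ['scene'] [450.15   78.083  -1.383] [[-0.2, 0.5], [0.2, 0.8], [0.6, -0.7], [-0.5, -0.3]]
empty ['top', 'scene'] [453.05   76.484  -1.379] [[-0.3, 0.2], [-0.1, 1.9], [-0.4, 1.7], [-0.1, 0.5], [-1.1, -0.1], [-0.8, 0.0], [-0.2, -1.7], [-1.2, -1.1]]
```

View pics/ovt.png

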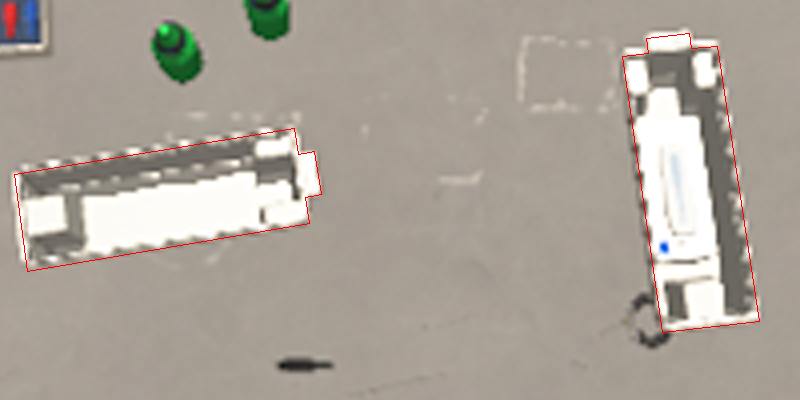

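View pics/ovs.png

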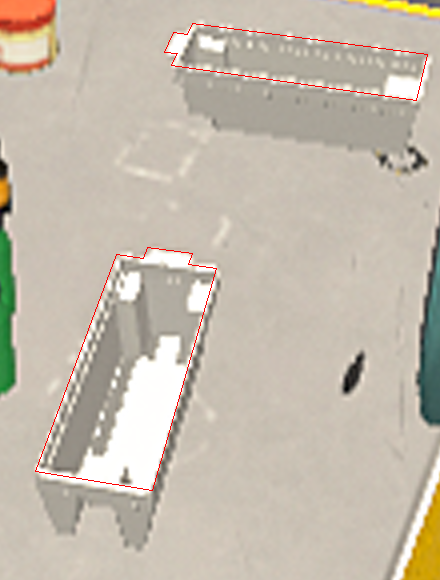

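```bash
cat > plan.py <<'E'
from h import *
from scipy.spatial.transform import Rotation as Ro
def pose():
    o=observe();p=np.array(o['position']);w,x,y,z=o['ee_rot'];R=Ro.from_quat([x,y,z,w]).as_matrix()
    return p,R,np.arctan2(R[1,0],R[0,0]),o
def plan(tx,ty,tz,th,n=None,vmax=40,wmax=.12,start=None):
    p,R,t0,o=pose()
    if start is not None: p=np.array(start[:3],float);t0=start[3]
    D=np.array([tx,ty,tz])-p;d=(th-t0+np.pi)%(2*np.pi)-np.pi if abs(th-t0)>np.pi else th-t0
    m=max(int(np.ceil(np.linalg.norm(D)/vmax)),int(np.ceil(abs(d)/wmax)))
    n=n or m
    t=t0
    print('rows',n,'from',p.round(1),round(t0,3),'time',round(o['time'],2))
    for k in range(n):
        s=D/n;c,sn=np.cos(t),np.sin(t)
        v=[s[0]*c+s[1]*sn,s[0]*sn-s[1]*c,-s[2]]
        print([ [round(a/1000,4) for a in v], round(-d/n,3)]); t+=d/n
E
python3 -c "
from plan import *
plan(453,76,200,1.763)"
```

```text
rows 17 from [ 146.  -504.3  231.3] 0.282 time 1.05
[[np.float64(0.0268), np.float64(-0.0278), np.float64(0.0018)], np.float64(-0.087)]
[[np.float64(0.0292), np.float64(-0.0253), np.float64(0.0018)], np.float64(-0.087)]
[[np.float64(0.0312), np.float64(-0.0227), np.float64(0.0018)], np.float64(-0.087)]
[[np.float64(0.0331), np.float64(-0.0199), np.float64(0.0018)], np.float64(-0.087)]
[[np.float64(0.0347), np.float64(-0.0169), np.float64(0.0018)], np.float64(-0.087)]
[[np.float64(0.0361), np.float64(-0.0138), np.float64(0.0018)], np.float64(-0.087)]
[[np.float64(0.0371), np.float64(-0.0107), np.float64(0.0018)], np.float64(-0.087)]
[[np.float64(0.0379), np.float64(-0.0074), np.float64(0.0018)], np.float64(-0.087)]
[[np.float64(0.0384), np.float64(-0.0041), np.float64(0.0018)], np.float64(-0.087)]
[[np.float64(0.0386), np.float64(-0.0007), np.float64(0.0018)], np.float64(-0.087)]
[[np.float64(0.0385), np.float64(0.0027), np.float64(0.0018)], np.float64(-0.087)]
[[np.float64(0.0381), np.float64(0.006), np.float64(0.0018)], np.float64(-0.087)]
[[np.float64(0.0375), np.float64(0.0093), np.float64(0.0018)], np.float64(-0.087)]
[[np.float64(0.0365), np.float64(0.0125), np.float64(0.0018)], np.float64(-0.087)]
[[np.float64(0.0353), np.float64(0.0157), np.float64(0.0018)], np.float64(-0.087)]
[[np.float64(0.0338), np.float64(0.0187), np.float64(0.0018)], np.float64(-0.087)]
[[np.float64(0.0321), np.float64(0.0215), np.float64(0.0018)], np.float64(-0.087)]
```

Call:
arm_command([
  [1, [0.027, -0.028, 0.002], -0.087],
  [1, [0.029, -0.025, 0.002], -0.087],
  [1, [0.031, -0.023, 0.002], -0.087],
  [1, [0.033, -0.02, 0.002], -0.087],
  [1, [0.035, -0.017, 0.002], -0.087],
  [1, [0.036, -0.014, 0.002], -0.087],
  [1, [0.037, -0.011, 0.002], -0.087],
  [1, [0.038, -0.007, 0.002], -0.087],
  [1, [0.038, -0.004, 0.002], -0.087],
  [1, [0.039, -0.001, 0.002], -0.087],
  [1, [0.039, 0.003, 0.002], -0.087],
  [1, [0.038, 0.006, 0.002], -0.087],
], squeeze=40)

```text
time: 2.05
position: [358.8, -82.5, 205.5]
ee_rot: [0.003, 0.78, 0.626, 0.0]
ft_force: [1.4, -1.2, 0.9]
finger_gap: 0.997
```

```bash
sed -i 's/print(\[ \[round(a\/1000,4) for a in v\], round(-d\/n,3)\])/print("[%.4f,%.4f,%.4f],%.3f"%(v[0]\/1e3,v[1]\/1e3,v[2]\/1e3,-d\/n))/' plan.py; python3 -c "
from plan import *
plan(453,76,200,1.763)"
```

```text
rows 5 from [358.8 -82.5 205.5] 1.353 time 2.05
[0.0350,0.0115,0.0011],-0.082
[0.0340,0.0144,0.0011],-0.082
[0.0327,0.0171,0.0011],-0.082
[0.0312,0.0197,0.0011],-0.082
[0.0294,0.0222,0.0011],-0.082
```

Call:
arm_command([
  [1, [0.035, 0.0115, 0.001], -0.082],
  [1, [0.034, 0.014, 0.001], -0.082],
  [1, [0.033, 0.017, 0.001], -0.082],
  [1, [0.031, 0.02, 0.001], -0.082],
  [1, [0.029, 0.022, 0.001], -0.082],
  [1, [0, 0, 0], 0],
  [1, [0, 0, 0], 0],
])

```text
time: 2.63
position: [455.8, 93.2, 200.2]
ee_rot: [0.004, 0.622, 0.783, 0.001]
ft_force: [-0.3, 0.2, -0.1]
finger_gap: 1.003
```

```bash
cat >> plan.py <<'E'
def wcal():
    c=calibration('wrist');K=np.array(c['intrinsics']);H=np.array(c['hand_eye']);return K,H
def wproj(P,p,R):
    K,H=wcal();P=np.atleast_2d(np.array(P,float))
    tl=(P-p)@R; cam=(tl-H[:3,3])@H[:3,:3]
    q=cv2.fisheye.distortPoints((cam[:,:2]/cam[:,2:]).reshape(-1,1,2),K,np.zeros(4)).reshape(-1,2)
    return q
E
python3 - <<'E'
from plan import *
from fit import *
p,R,t,o=pose();im=read_camera('wrist');print(p,t,o['time'])
np.savez('w1.npz',p=p,R=R,im=im)
save(im,'w1')
big=cv2.resize(im,None,fx=1.5,fy=1.5)[...,::-1].copy()
# densify
q=rim(453,76.5,-1.379)
d=np.vstack([np.linspace(q[i],q[(i+1)%8],20) for i in range(8)])
cv2.polylines(big,[(wproj(d,p,R)*1.5+.25).round().astype(int)],True,(0,0,255),1)
cv2.imwrite('pics/w1o.png',big)
E
```

```text
[455.76591186  93.23243908 200.19840597] 1.7982809465264777 2.6333
```

View pics/w1o.png

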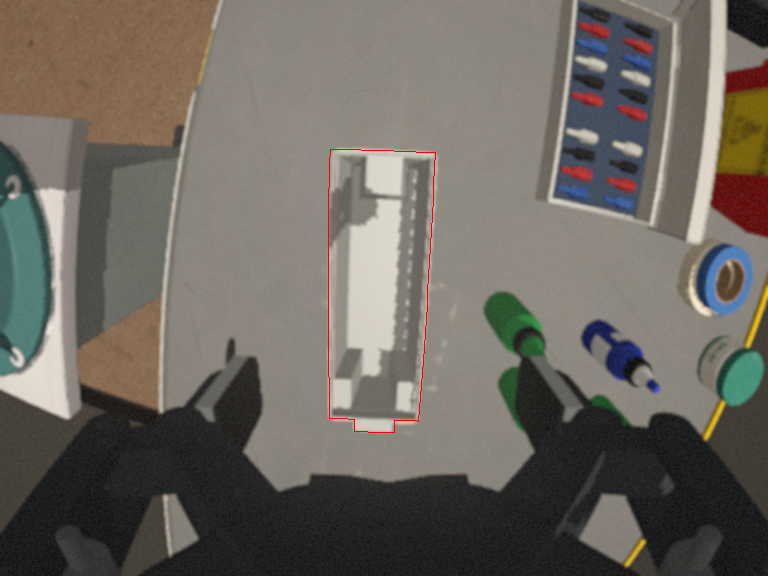

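```bash
python3 -c "
from plan import *
plan(453,76.5,130,1.762,n=3)
plan(453,76.5,30,1.762,start=[453,76.5,130,1.762])"
```

```text
rows 3 from [455.7  92.9 200.2] 1.797 time 2.68
[-0.0051,-0.0021,0.0234],0.012
[-0.0051,-0.0021,0.0234],0.012
[-0.0052,-0.0020,0.0234],0.012
rows 3 from [453.   76.5 130. ] 1.762 time 2.68
[0.0000,0.0000,0.0333],-0.000
[0.0000,0.0000,0.0333],-0.000
[0.0000,0.0000,0.0333],-0.000
```

Call:
arm_command([
  [1, [-0.005, -0.002, 0.023], 0.012],
  [1, [-0.005, -0.002, 0.023], 0.012],
  [1, [-0.005, -0.002, 0.023], 0.012],
  [1, [0, 0, 0], 0],
  [1, [0, 0, 0], 0],
])

```text
time: 3.1
position: [452.7, 72.2, 131.0]
ee_rot: [0.005, 0.64, 0.768, 0.002]
ft_force: [-0.0, 0.2, 0.2]
finger_gap: 1.003
```

```bash
python3 -c "
from plan import *
plan(453,76.5,75,1.762)"
```

```text
rows 2 from [452.7  72.2 131. ] 1.751 time 3.1
[0.0021,0.0005,0.0280],-0.005
[0.0021,0.0005,0.0280],-0.005
```

Call:
arm_command([
  [1, [0.002, 0, 0.028], -0.005],
  [1, [0.002, 0, 0.028], -0.005],
  [1, [0, 0, 0], 0],
  [1, [0, 0, 0.021], 0],
  [1, [0, 0, 0.02], 0],
  [1, [0, 0, 0], 0],
  [1, [0, 0, 0], 0],
])

```text
time: 3.68
position: [458.8, 73.0, 43.1]
ee_rot: [0.01, 0.639, 0.769, 0.005]
ft_force: [0.9, -0.2, 1.2]
finger_gap: 1.004
```

```bash
python3 - <<'E'
from plan import *
p,R,t,o=pose();print(p,t,o['ft_force'])
save(read_camera('wrist'),'w2')
E
```

```text
[458.83359211  72.96961661  43.0658865 ] 1.7552081367251038 [ 0.85258427 -0.17520022  1.22778529]
```

View pics/w2.png

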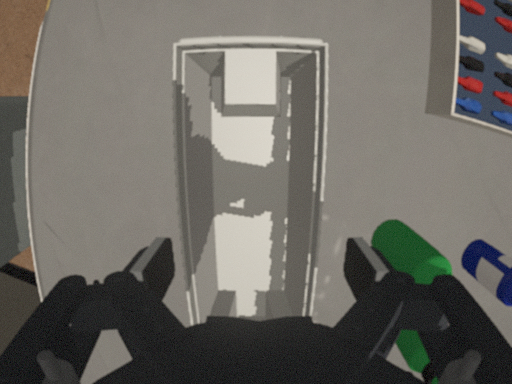

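```bash
python3 -c "
from plan import *
p,R,t,o=pose();print(p,t,R[:,2],o['q'],o['qd'].round(3))
plan(453,76.5,30,1.762,n=2)"
```

```text
[459.01955927  72.98039542  43.25160722] 1.7552491781709114 [ 0.02308478 -0.00469989 -0.99972246] [-0.01522153  0.29524725 -0.56800353  0.68438962 -0.00434799  1.37097491] [ 0.002 -0.008 -0.001 -0.01  -0.    -0.001]
rows 2 from [459.   73.   43.3] 1.755 time 3.73
[0.0023,-0.0026,0.0066],-0.003
[0.0023,-0.0026,0.0066],-0.003
```

Call:
arm_command([
  [1, [0.002, -0.003, 0.006], -0.003],
  [1, [0.002, -0.003, 0.005], -0.003],
  [1, [0, 0, 0], 0],
])

```text
time: 3.98
position: [454.3, 75.8, 35.1]
ee_rot: [0.012, 0.637, 0.771, 0.007]
ft_force: [0.9, -0.4, -0.7]
finger_gap: 1.004
```

```bash
python3 -c "
from plan import *
p,R,t,o=pose();print(p,t,R[:,2],o['ft_force'])"
```

```text
[454.33555376  75.78760837  35.14998579] 1.7613275892978135 [ 0.02821213 -0.00476803 -0.99959059] [ 0.88241209 -0.41251973 -0.70947102]
```

Call:
arm_command([
  [-1, [0, 0, 0.002], 0],
  [-1, [0, 0, 0], 0],
  [-1, [0, 0, 0], 0],
  [-1, [0, 0, 0], 0],
  [-1, [0, 0, 0], 0],
], squeeze=40)

```text
time: 4.4
position: [454.4, 76.0, 34.1]
ee_rot: [0.013, 0.636, 0.771, 0.007]
ft_force: [0.1, -0.3, -2.5]
finger_gap: 0.758
```

```bash
python3 -c "
from plan import *
p,R,t,o=pose();print(p,t,R[:,2],o['ft_force'],o['finger_gap'])"
```

```text
[454.35377568  76.03188894  34.08780608] 1.7618045856651086 [ 0.02912571 -0.00474436 -0.9995645 ] [ 0.06217974 -0.2729697  -2.53383319] 0.7582287391669985
```

Call:
arm_command([
  [-1, [0, 0, -0.015], 0],
  [-1, [0, 0, -0.035], 0],
  [-1, [0, 0, -0.04], 0],
  [-1, [0, 0, -0.03], 0],
  [-1, [0, 0, 0], 0],
  [-1, [0, 0, 0], 0],
], squeeze=60)

```text
time: 4.9
position: [449.0, 76.5, 158.0]
ee_rot: [0.011, 0.636, 0.771, 0.006]
ft_force: [0.5, -0.5, -2.4]
finger_gap: 0.755
```

```bash
python3 - <<'E'
from plan import *
p,R,t,o=pose();print(p,t,R[:,2],o['ft_force'],o['finger_gap'],o['time'])
save(read_camera('scene'),'s3');save(read_camera('wrist'),'w3')
plan(470,-281,180,.138)
E
```

```text
[449.02316905  76.52501905 157.98340724] 1.7616479434569912 [ 0.02428992 -0.00474804 -0.99969368] [ 0.50479447 -0.46647161 -2.41702022] 0.7553634061106762 4.9
rows 14 from [448.7  76.5 156.9] 1.762 time 5.0
[-0.0254,-0.0033,-0.0017],0.116
[-0.0256,-0.0004,-0.0017],0.116
[-0.0255,0.0026,-0.0017],0.116
[-0.0250,0.0055,-0.0017],0.116
[-0.0242,0.0084,-0.0017],0.116
[-0.0230,0.0111,-0.0017],0.116
[-0.0216,0.0137,-0.0017],0.116
[-0.0199,0.0161,-0.0017],0.116
[-0.0179,0.0183,-0.0017],0.116
[-0.0156,0.0202,-0.0017],0.116
[-0.0132,0.0219,-0.0017],0.116
[-0.0106,0.0233,-0.0017],0.116
[-0.0078,0.0244,-0.0017],0.116
[-0.0049,0.0251,-0.0017],0.116
```

View pics/s3.png

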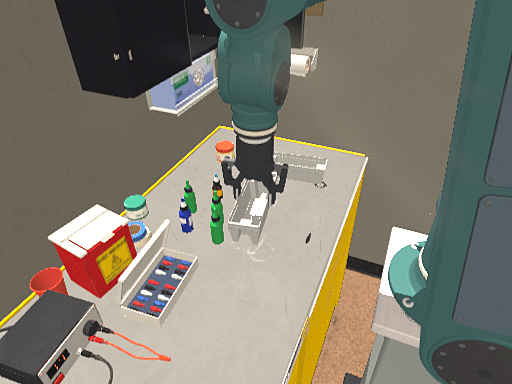

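View pics/w3.png

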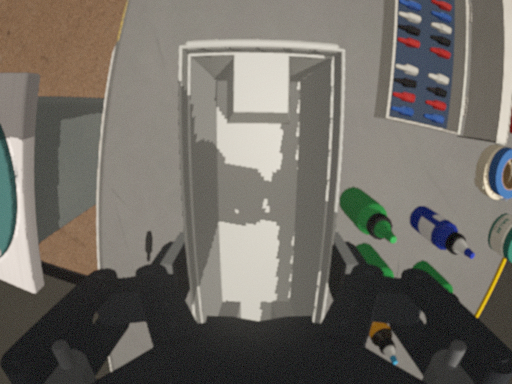

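Call:
arm_command([
  [-1, [-0.025, -0.003, -0.003], 0.116],
  [-1, [-0.026, 0, -0.003], 0.116],
  [-1, [-0.026, 0.003, -0.002], 0.116],
  [-1, [-0.025, 0.006, -0.002], 0.116],
  [-1, [-0.024, 0.008, -0.002], 0.116],
  [-1, [-0.023, 0.011, -0.002], 0.116],
  [-1, [-0.022, 0.014, -0.002], 0.116],
  [-1, [-0.02, 0.016, -0.002], 0.116],
  [-1, [-0.018, 0.018, -0.002], 0.116],
  [-1, [-0.016, 0.02, -0.002], 0.116],
  [-1, [-0.013, 0.022, -0.002], 0.116],
])

```text
time: 5.92
position: [452.8, -211.8, 165.1]
ee_rot: [-0.003, 0.976, 0.216, -0.0]
ft_force: [0.6, -0.1, -0.8]
finger_gap: 0.756
```

```bash
python3 - <<'E'
from plan import *
p,R,t,o=pose();print(p,t,R[:,2],o['q'],o['time'])
plan(470,-281,180,.138)
E
```

```text
[ 452.83584724 -211.76469502  165.10568037] 0.4361315661597511 [-0.00176146  0.00591378 -0.99998096] [-0.6028229   0.25428507 -0.24500421  1.07631102  0.00387272  2.10262613] 5.9167
rows 3 from [ 452.8 -211.8  165.1] 0.436 time 5.92
[-0.0046,0.0233,-0.0050],0.099
[-0.0022,0.0237,-0.0050],0.099
[0.0001,0.0238,-0.0050],0.099
```

Call:
arm_command([
  [-1, [-0.004, 0.02, 0], 0.09],
  [-1, [-0.002, 0.02, 0], 0.09],
  [-1, [0, 0.015, 0], 0.08],
  [-1, [0, 0, 0], 0],
  [-1, [0, 0, 0], 0],
  [-1, [0, 0, 0], 0],
])

```text
time: 6.42
position: [462.8, -271.5, 154.5]
ee_rot: [-0.008, 0.997, 0.075, -0.006]
ft_force: [-0.5, -0.1, -1.0]
finger_gap: 0.756
```

```bash
python3 - <<'E'
from plan import *
from fit import *
p,R,t,o=pose();print(p,t,R[:,2],o['q'],o['time'],o['ft_force'])
w=read_camera('wrist');s=read_camera('scene');tp=read_camera('top')
save(w,'w4')
def dense(q): return np.vstack([np.linspace(q[i],q[(i+1)%8],20) for i in range(8)])
lo=rim(470,-281,.138)
# held tote
def held(p,R,t,z): 
    return np.c_[rim(p[0]-.7*np.cos(t),p[1]-.7*np.sin(t),t-np.pi,z=z)]
big=cv2.resize(w,None,fx=1.5,fy=1.5)[...,::-1].copy()
cv2.polylines(big,[(wproj(dense(lo),p,R)*1.5+.25).round().astype(int)],True,(0,0,255),1)
cv2.imwrite('pics/w4o.png',big)
for c,im,(a,b,e,f) in (('scene',s,(120,230,220,360)),('top',tp,(150,290,260,400))):
    B=cv2.resize(im,None,fx=4,fy=4,interpolation=cv2.INTER_CUBIC)[...,::-1].copy()
    for q,col in ((lo,(0,0,255)),(held(p,R,t,p[2]-34+60),(255,0,0)),):
        cv2.polylines(B,[(proj(c,q)*4+1.5).round().astype(int)],True,col,1)
    cv2.imwrite(f'pics/{c}4.png',B[a*4:b*4,e*4:f*4])
E
```

```text
[ 462.83618601 -271.54640587  154.50480809] 0.15116569584564837 [-0.01321175  0.01419874 -0.9998119 ] [-0.68391672  0.33071666 -0.16244715  1.09684549  0.00265787  2.30657225] 6.4167 [-0.45102217 -0.06363817 -0.9668028 ]
```

View pics/w4o.png

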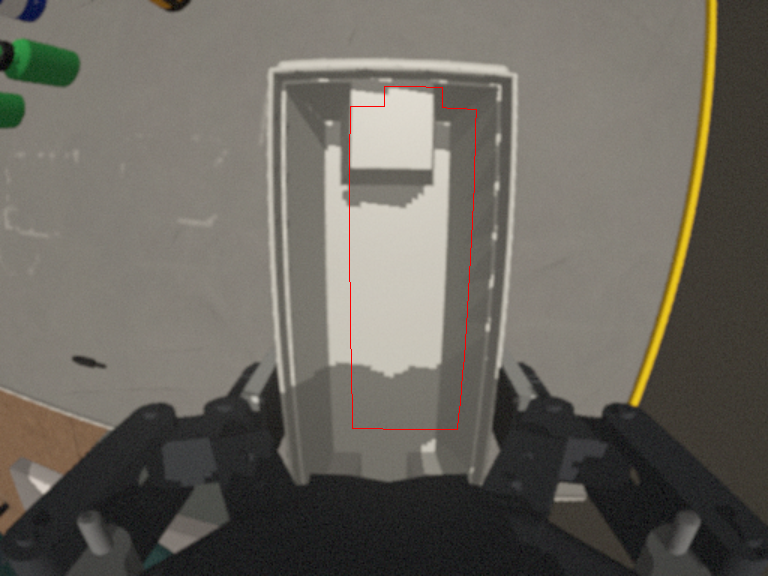

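View pics/scene4.png

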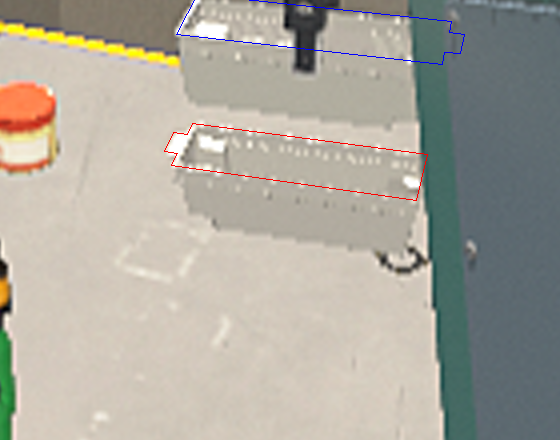

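View pics/top4.png

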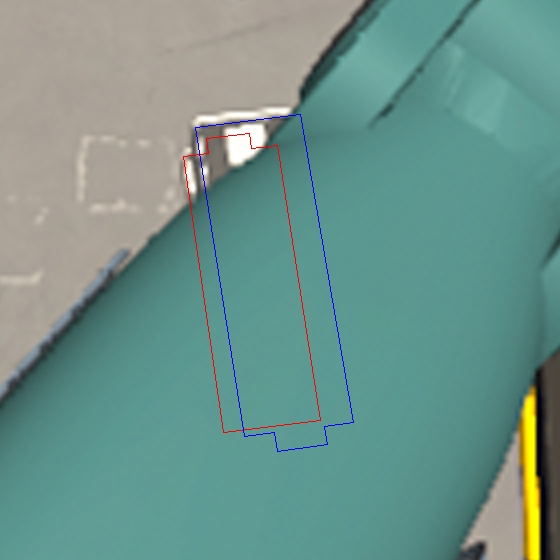

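Call:
arm_command([
  [-1, [-0.025, 0, 0], 0],
  [-1, [-0.025, 0, 0], 0],
  [-1, [-0.015, 0, 0], 0],
  [-1, [0, 0, 0], 0],
  [-1, [0, 0, 0], 0],
  [-1, [0, 0, 0], 0],
])

```text
time: 7.07
position: [397.4, -277.8, 156.6]
ee_rot: [-0.007, 0.997, 0.08, -0.005]
ft_force: [0.1, -0.3, -0.9]
finger_gap: 0.759
```

```bash
python3 - <<'E'
from plan import *
from fit import *
p,R,t,o=pose();print(p,t,R[:,2],o['qd'].round(3),o['time'],o['ft_force'])
w=read_camera('wrist')
np.savez('w5.npz',p=p,R=R,im=w)
def dense(q): return np.vstack([np.linspace(q[i],q[(i+1)%8],20) for i in range(8)])
big=cv2.resize(w,None,fx=3,fy=3,interpolation=cv2.INTER_CUBIC)[...,::-1].copy()
for l,c in ((rim(470,-281,.138),(0,0,255)),):
    cv2.polylines(big,[(wproj(dense(l),p,R)*3+1).round().astype(int)],True,c,1)
cv2.imwrite('pics/w5o.png',big[:400,400:1150])
cv2.imwrite('pics/w5.png',w[...,::-1])
E
```

```text
[ 397.40960145 -277.7763536   156.55330595] 0.16095788296510258 [-0.01071194  0.01248949 -0.99986462] [ 0.008 -0.004  0.001 -0.004  0.002  0.002] 7.0667 [ 0.10041264 -0.28463423 -0.912746  ]
```

View pics/w5o.png

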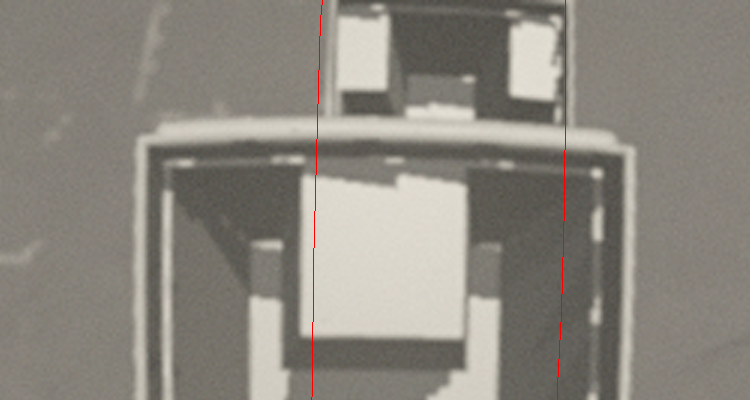

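View pics/w5.png

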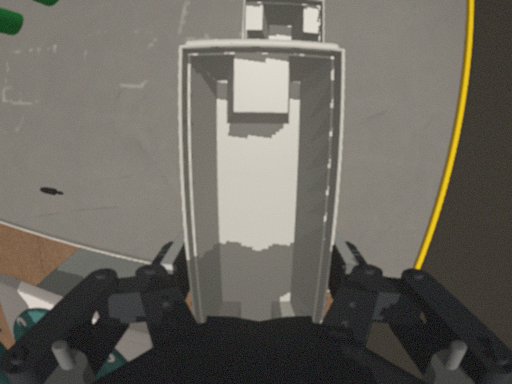

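Call:
arm_command([
  [-1, [-0.018, 0, 0], 0],
  [-1, [-0.018, 0, 0], 0],
  [-1, [0, 0, 0], 0],
  [-1, [0, 0, 0], 0],
])

```text
time: 7.45
position: [364.1, -283.3, 156.8]
ee_rot: [-0.006, 0.997, 0.083, -0.004]
ft_force: [0.3, 0.2, -1.8]
finger_gap: 0.755
```

```bash
python3 - <<'E'
from plan import *
from fit import *
p,R,t,o=pose();print(p,t,R[:,2],o['qd'].round(3),o['time'],o['ft_force'])
w=read_camera('wrist')
np.savez('w6.npz',p=p,R=R,im=w)
def dense(q): return np.vstack([np.linspace(q[i],q[(i+1)%8],20) for i in range(8)])
big=cv2.resize(w,None,fx=5,fy=5,interpolation=cv2.INTER_CUBIC)[...,::-1].copy()
for l,c in ((rim(470,-281,.138),(0,0,255)),(rim(470,-282.5,.138),(0,255,0))):
    cv2.polylines(big,[(wproj(dense(l),p,R)*5+2).round().astype(int)],True,c,1)
cv2.imwrite('pics/w6o.png',big[:500,1000:1750])
E
```

```text
[ 364.07622042 -283.25255852  156.81120464] 0.16576540534000042 [-0.00929689  0.01180122 -0.99988714] [-0.004 -0.006 -0.01   0.002 -0.005 -0.014] 7.45 [ 0.31141931  0.15690342 -1.8111573 ]
```

View pics/w6o.png

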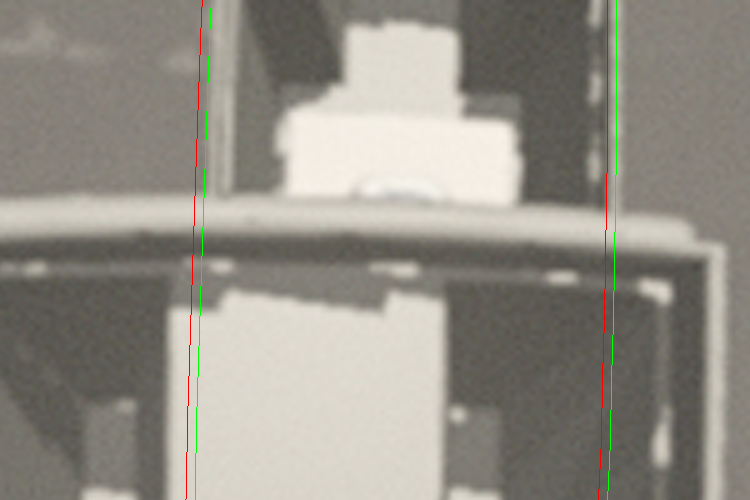

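Call:
arm_command([
  [-1, [0.025, 0, 0], 0.01],
  [-1, [0.022, 0, 0], 0.01],
  [-1, [0, 0, 0], 0],
  [-1, [0, 0, 0], 0],
])

```text
time: 7.83
position: [415.1, -275.0, 156.3]
ee_rot: [-0.006, 0.997, 0.073, -0.004]
ft_force: [-0.2, -0.1, -1.4]
finger_gap: 0.764
```

```bash
python3 - <<'E'
from plan import *
from fit import *
p,R,t,o=pose();print(p,t,R[:,2],o['qd'].round(3),o['time'],o['ft_force'])
w=read_camera('wrist')
np.savez('w7.npz',p=p,R=R,im=w)
def dense(q): return np.vstack([np.linspace(q[i],q[(i+1)%8],20) for i in range(8)])
big=cv2.resize(w,None,fx=5,fy=5,interpolation=cv2.INTER_CUBIC)[...,::-1].copy()
for l,c in ((rim(470,-282.5,.138),(0,255,0)),):
    cv2.polylines(big,[(wproj(dense(l),p,R)*5+2).round().astype(int)],True,c,1)
cv2.imwrite('pics/w7o.png',big[:500,1000:1750])
E
```

```text
[ 415.09951844 -274.95617824  156.32677058] 0.14639071968751494 [-0.00859126  0.01141812 -0.9998979 ] [ 0.037  0.029  0.035 -0.002  0.008  0.03 ] 7.8333 [-0.15104873 -0.13447238 -1.39705504]
```

View pics/w7o.png

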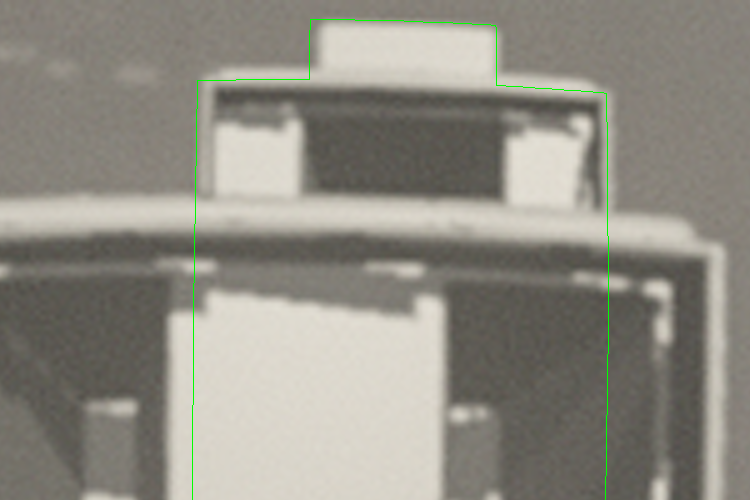

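```bash
python3 - <<'E'
from plan import *
from fit import *
d=np.load('w7.npz');p,R,w=d['p'],d['R'],d['im']
big=cv2.resize(w,None,fx=2.2,fy=2.2,interpolation=cv2.INTER_CUBIC)[...,::-1].copy()
K,H=wcal()
def tw(P): return wproj(P@R.T+p,p,R)
for a,c in ((0,(0,255,0)),(.029,(0,0,255)),(-.029,(255,0,0))):
    q=rim(0.7,0,np.pi,z=0); q[:,1]*=1
    q[:,2]=-26+a*q[:,1]
    dn=np.vstack([np.linspace(q[i],q[(i+1)%8],20) for i in (5,6)])  # -x end side partial
    dn=np.vstack([np.linspace(q[5],q[6],40)[20:],np.linspace(q[6],q[7],40),np.linspace(q[7],q[0],40)[:20]])
    cv2.polylines(big,[(tw(dn)*2.2+.6).round().astype(int)],False,c,1)
cv2.imwrite('pics/w7h.png',big[50:650,200:950])
E
```

```text
(no output)
```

View pics/w7h.png

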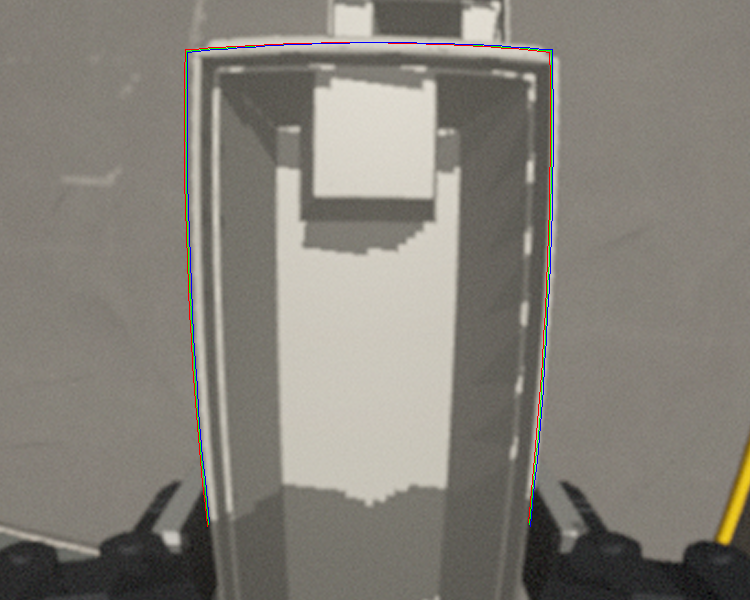

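```bash
cat >> plan.py <<'E'
def foot():
    p,R,t,o=pose()
    # grasp relation: tote up in tool frame from grasp
    zt=np.array([.02912571,-.00474436,-.9995645]);th=1.7618
    tx=np.array([np.cos(th),np.sin(th),0]);ty=np.array([np.sin(th),-np.cos(th),0])
    d=np.array([-zt@tx,-zt@ty,1.]); d/=np.linalg.norm(d)   # world-down in tool frame at grasp
    c=np.array([.7,0,-19.])     # collar centre near grasp pt, tote z=53
    f=p+R@(c+d*53)              # foot centre
    return f,R@d,t,o
E
python3 - <<'E'
from plan import *
f,d,t,o=foot();print(f,d,t)
p=pose()[0];tgt=np.array([470,-282.6]);print(p,tgt-f[:2])
n=p[:2]+tgt-f[:2];plan(n[0],n[1],130,.138,n=3)
E
```

```text
[ 415.72215823 -273.01101529  122.35596174] [-0.00230931  0.04032178 -0.99918408] 0.14613857934964047
[ 414.99321545 -275.03230692  156.31924987] [54.27784177 -9.58898471]
rows 3 from [ 415.  -275.   156.3] 0.146 time 7.88
[0.0174,0.0058,0.0088],0.003
[0.0174,0.0057,0.0088],0.003
[0.0175,0.0057,0.0088],0.003
```

Call:
arm_command([
  [-1, [0.017, 0.006, 0.008], 0.003],
  [-1, [0.017, 0.006, 0.008], 0.003],
  [-1, [0.017, 0.005, 0.008], 0.002],
  [-1, [0, 0, 0], 0],
  [-1, [0, 0, 0], 0],
])

```text
time: 8.3
position: [468.8, -284.4, 130.9]
ee_rot: [-0.006, 0.998, 0.069, -0.004]
ft_force: [0.3, 0.5, -2.0]
finger_gap: 0.757
```

```bash
python3 - <<'E'
from plan import *
f,d,t,o=foot();print(f,d,t,o['ft_force'])
p=pose()[0];tgt=np.array([470,-282.6]);print(p,tgt-f[:2])
n=p[:2]+tgt-f[:2];plan(n[0],n[1],p[2]-(f[2]-64),.138,n=3)
E
```

```text
[ 469.47704612 -282.43244868   96.96904586] [-0.00253462  0.04003022 -0.99919525] 0.13858526312197114 [ 0.28591351  0.5360154  -1.97935088]
[ 468.75087127 -284.43771351  130.93334331] [ 0.52295388 -0.16755132]
rows 3 from [ 468.8 -284.4  130.9] 0.139 time 8.3
[0.0002,0.0001,0.0110],0.000
[0.0002,0.0001,0.0110],0.000
[0.0002,0.0001,0.0110],0.000
```

Call:
arm_command([
  [-1, [0, 0, 0.01], 0],
  [-1, [0, 0, 0.01], 0],
  [-1, [0, 0, 0.008], 0],
  [-1, [0, 0, 0], 0],
  [-1, [0, 0, 0], 0],
])

```text
time: 8.72
position: [466.2, -284.0, 102.1]
ee_rot: [-0.006, 0.998, 0.069, -0.004]
ft_force: [-0.2, -0.2, -0.9]
finger_gap: 0.761
```

```bash
python3 - <<'E'
from plan import *
f,d,t,o=foot();print(f,d,t,o['ft_force'])
p=pose()[0];tgt=np.array([470,-282.6]);print(p,tgt-f[:2])
s=read_camera('scene');save(cv2.resize(s[110:220,230:370],None,fx=5,fy=5,interpolation=cv2.INTER_CUBIC),'s8')
w=read_camera('wrist');save(w,'w8')
E
```

```text
[ 466.87259709 -282.02620506   68.17519142] [-0.00296708  0.04001533 -0.99919466] 0.13808271790479557 [-0.24353244 -0.22548993 -0.90390587]
[ 466.16079831 -284.03055545  102.13984717] [ 3.12740291 -0.57379494]
```

View pics/s8.png

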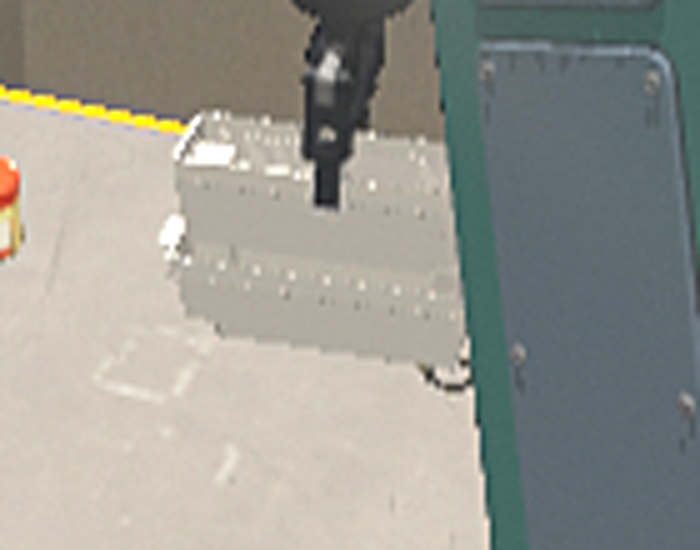

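View pics/w8.png

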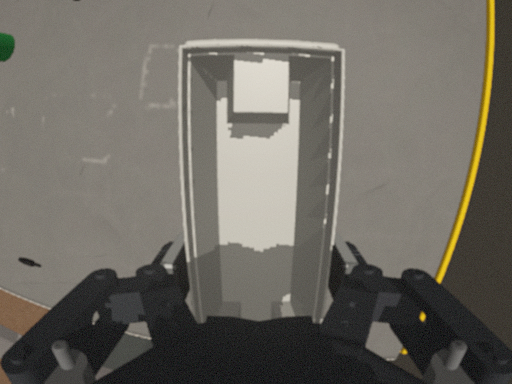

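Call:
arm_command([
  [-1, [0.003, 0.001, 0], 0],
  [-1, [0.001, 0, 0.004], 0],
  [-1, [0.0005, 0, 0.004], 0],
  [-1, [0, 0, 0], 0],
])

```text
time: 9.15
position: [472.0, -285.0, 95.0]
ee_rot: [-0.005, 0.998, 0.069, -0.003]
ft_force: [0.1, 0.0, -1.8]
finger_gap: 0.759
```

```bash
python3 - <<'E'
from plan import *
f,d,t,o=foot();print(f,d,t,o['ft_force'])
p=pose()[0];tgt=np.array([470,-282.6]);print(p,tgt-f[:2])
E
```

```text
[ 472.76715199 -283.07404859   61.03781646] [-7.49117926e-04  3.82470739e-02 -9.99268032e-01] 0.1380778749361612 [ 0.08290847  0.04759914 -1.79354901]
[ 471.97996657 -285.01829995   95.00430206] [-2.76715199  0.47404859]
```

Call:
arm_command([
  [-1, [-0.002, 0, 0], 0],
  [-1, [0, 0, 0], 0],
  [-1, [0, 0, 0], 0],
])

```text
time: 9.4
position: [469.8, -285.2, 94.7]
ee_rot: [-0.005, 0.998, 0.069, -0.003]
ft_force: [-1.1, 1.2, -2.3]
finger_gap: 0.758
```

```bash
python3 - <<'E'
from plan import *
f,d,t,o=foot();print(f,d,t,o['ft_force'])
p=pose()[0];tgt=np.array([470,-282.6]);print(p,tgt-f[:2])
E
```

```text
[ 470.59602388 -283.21503952   60.74042862] [-0.00111316  0.03858184 -0.99925482] 0.13831690410537414 [-1.09380599  1.18481625 -2.31119119]
[ 469.82136526 -285.1708625    94.70653789] [-0.59602388  0.61503952]
```

Within 1 mm. Descend the last 12 mm gently.

Call:
arm_command([
  [-1, [0, -0.0005, 0.004], 0],
  [-1, [0, 0, 0.004], 0],
  [-1, [0, 0, 0], 0],
])

```text
time: 9.65
position: [469.7, -284.7, 86.3]
ee_rot: [-0.005, 0.998, 0.069, -0.003]
ft_force: [0.8, 0.9, -1.7]
finger_gap: 0.761
```

```bash
python3 - <<'E'
from plan import *
f,d,t,o=foot();print(f,d,t,o['ft_force'],o['moment'])
p=pose()[0];tgt=np.array([470,-282.6]);print(p,tgt-f[:2])
E
```

```text
[ 470.48851962 -282.76012717   52.28665205] [-6.57150652e-04  3.80808512e-02 -9.99274445e-01] 0.13816665508478318 [ 0.77123213  0.94981111 -1.73841119] [-0.02381543  0.02906349  0.01494471]
[ 469.69826595 -284.69880136   86.25338518] [-0.48851962  0.16012717]
```

Call:
arm_command([
  [-1, [0, 0, 0.003], 0],
  [-1, [0, 0, 0], 0],
  [-1, [0, 0, 0], 0],
])

```text
time: 9.9
position: [469.7, -284.7, 82.8]
ee_rot: [-0.005, 0.998, 0.069, -0.003]
ft_force: [0.0, 0.5, -1.1]
finger_gap: 0.76
```

```bash
python3 - <<'E'
from plan import *
f,d,t,o=foot();print(f,d,t,o['ft_force'],o['moment'])
s=read_camera('scene');save(cv2.resize(s[110:220,230:370],None,fx=5,fy=5,interpolation=cv2.INTER_CUBIC),'s9')
E
```

```text
[ 470.50720561 -282.73161977   48.85700349] [-6.16992120e-04  3.81056144e-02 -9.99273527e-01] 0.1381933060579876 [ 0.00312905  0.54659395 -1.08181431] [-0.05729716  0.0391962  -0.00196568]
```

View pics/s9.png

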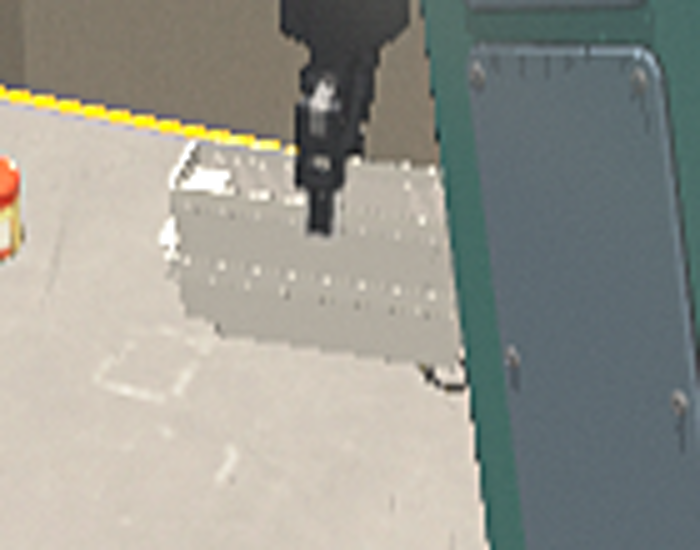

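Call:
arm_command([
  [0.7, [0, 0, 0.001], 0],
  [0.7, [0, 0, 0], 0],
  [0.9, [0, 0, 0], 0],
  [1, [0, 0, 0], 0],
  [1, [0, 0, 0], 0],
])

```text
time: 10.37
position: [470.0, -284.9, 82.1]
ee_rot: [-0.005, 0.998, 0.069, -0.003]
ft_force: [-0.2, -0.0, -0.1]
finger_gap: 0.999
```

Call:
arm_command([
  [1, [0, 0, -0.012], 0],
  [1, [0, 0, -0.03], 0],
  [1, [0, 0, -0.04], 0],
  [1, [0, 0, -0.04], 0],
  [1, [0, 0, -0.02], 0],
  [1, [0, 0, 0], 0],
  [1, [0, 0, 0], 0],
])

```text
time: 10.95
position: [469.8, -285.2, 229.9]
ee_rot: [-0.006, 0.998, 0.069, -0.004]
ft_force: [0.5, -0.0, -0.9]
finger_gap: 1.0
```

```bash
python3 - <<'E'
from plan import *
from fit import *
p,R,t,o=pose();print(p,t,R[:,2],o['ft_force'],o['time'],o['finger_gap'])
s=read_camera('scene');save(cv2.resize(s[110:220,230:370],None,fx=5,fy=5,interpolation=cv2.INTER_CUBIC),'s10')
p,R,t,o=pose();w=read_camera('wrist');save(w,'w10')
big=cv2.resize(w,None,fx=1.5,fy=1.5)[...,::-1].copy()
for q,c in ((rim(470,-282.6,.138+np.pi,z=108),(0,255,0)),(rim(470,-282.6,.138,z=60),(0,0,255))):
    d=np.vstack([np.linspace(q[i],q[(i+1)%8],20) for i in range(8)])
    cv2.polylines(big,[(wproj(d,p,R)*1.5+.25).round().astype(int)],True,c,1)
cv2.imwrite('pics/w10o.png',big)
E
```

```text
[ 469.77602129 -285.24640098  229.85873644] 0.13820021059578586 [-0.00828425  0.01048137 -0.99991075] [ 0.51423792 -0.02669225 -0.87265862] 10.95 0.9997945332738291
```

View pics/s10.png

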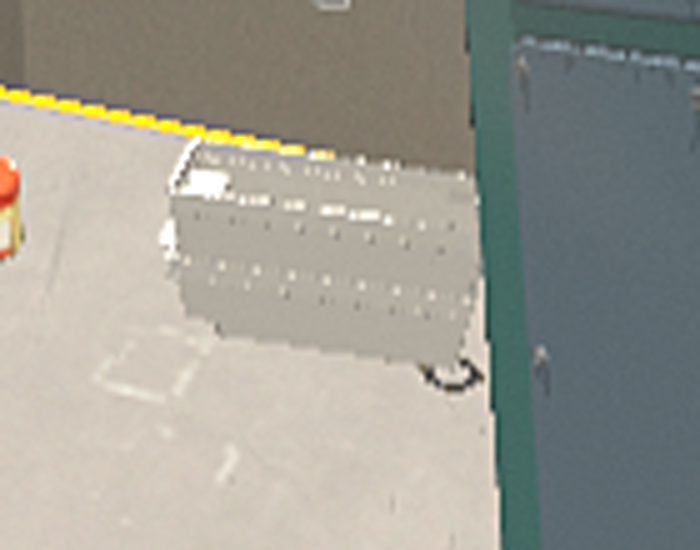

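View pics/w10o.png

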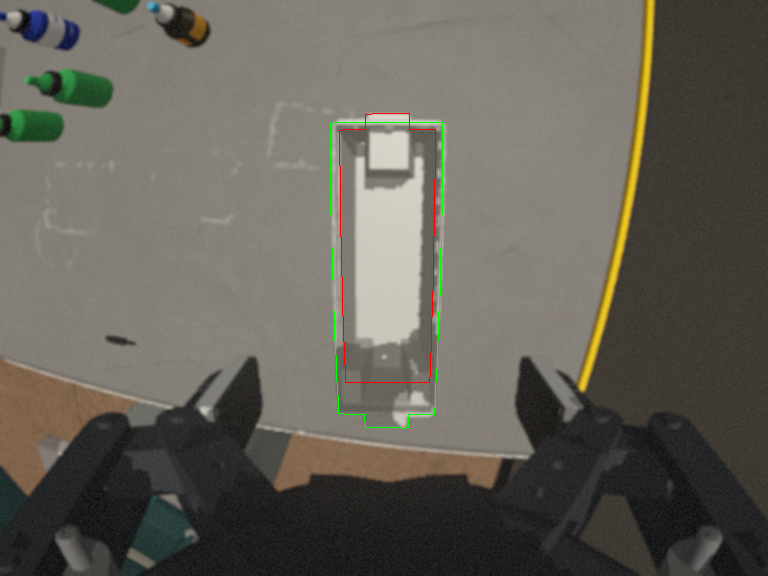

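```bash
python3 - <<'E'
from plan import *
from scipy.optimize import least_squares
d=np.load('w1.npz');p,R,w=d['p'],d['R'],d['im']
B=cv2.resize(w[195:285,370:470],None,fx=7,fy=6.6,interpolation=cv2.INTER_CUBIC)
s=least_squares(lambda v:(wproj([v[0],v[1],108],p,R)[0]-[437.5,258]),[650,70]);print('tip',s.x)
x,y=s.x
B=B[...,::-1].copy()
a=np.linspace(0,2*np.pi,40)
for z,r in ((0,15.5),(72,15.5),(108,3)):
    c=np.c_[x+r*np.cos(a),y+r*np.sin(a),np.full(40,z)]
    q=(wproj(c,p,R)-[370,195])*[7,6.6]+3
    cv2.polylines(B,[q.round().astype(int)],True,(0,255,255),1)
cv2.imwrite('pics/b1.png',B)
for n in ('top','scene'):
  print(n,proj(n,[[x,y,0],[x,y,108]]).round(1).tolist())
E
```

```text
tip [651.3734299   69.43590952]
top [[198.5, 159.8], [194.0, 148.3]]
scene [[186.8, 229.3], [181.3, 197.7]]
```

View pics/b1.png

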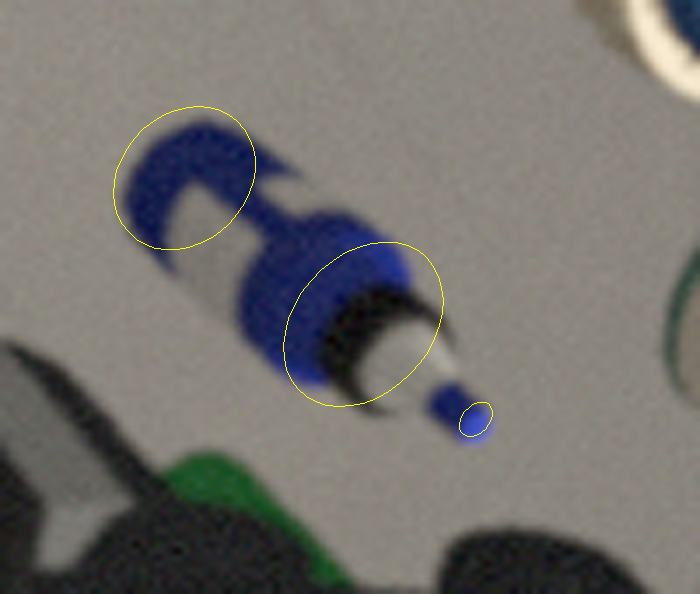

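```bash
python3 - <<'E'
from plan import *
plan(640,65,190,1.709,n=14)
E
```

```text
rows 14 from [ 469.4 -284.9  228.7] 0.138 time 11.05
[0.0155,-0.0231,0.0028],-0.112
[0.0180,-0.0212,0.0028],-0.112
[0.0203,-0.0190,0.0028],-0.112
[0.0223,-0.0167,0.0028],-0.112
[0.0240,-0.0141,0.0028],-0.112
[0.0254,-0.0113,0.0028],-0.112
[0.0265,-0.0084,0.0028],-0.112
[0.0273,-0.0053,0.0028],-0.112
[0.0277,-0.0023,0.0028],-0.112
[0.0278,0.0009,0.0028],-0.112
[0.0275,0.0040,0.0028],-0.112
[0.0269,0.0070,0.0028],-0.112
[0.0260,0.0100,0.0028],-0.112
[0.0247,0.0128,0.0028],-0.112
```

Call:
arm_command([
  [0.5, [0.0155, -0.023, 0.002], -0.112],
  [0.5, [0.018, -0.021, 0.002], -0.112],
  [0.5, [0.02, -0.019, 0.002], -0.112],
  [0.5, [0.022, -0.017, 0.002], -0.112],
  [0.5, [0.024, -0.014, 0.002], -0.112],
  [0.5, [0.025, -0.011, 0.002], -0.112],
  [0.5, [0.0265, -0.008, 0.002], -0.112],
  [0.5, [0.027, -0.005, 0.002], -0.112],
  [0.5, [0.028, -0.002, 0.002], -0.112],
  [0.5, [0.028, 0.001, 0.002], -0.112],
  [0.5, [0.0275, 0.004, 0.002], -0.112],
])

```text
time: 11.97
position: [596.1, 1.5, 191.0]
ee_rot: [-0.018, 0.759, 0.65, -0.006]
ft_force: [0.4, -0.7, 0.6]
finger_gap: 0.747
```

```bash
python3 - <<'E'
from plan import *
p,R,t,o=pose();print(R[:,2])
plan(645,67,190,1.709,n=3)
E
```

```text
[-0.03215889  0.01925487 -0.99929728]
rows 3 from [596.1   1.5 191. ] 1.416 time 11.97
[0.0241,0.0127,0.0003],-0.098
[0.0227,0.0150,0.0003],-0.098
[0.0211,0.0172,0.0003],-0.098
```

Call:
arm_command([
  [0.5, [0.022, 0.012, 0], -0.098],
  [0.5, [0.021, 0.014, 0], -0.09],
  [0.5, [0.017, 0.014, 0], -0.08],
  [0.5, [0, 0, 0], 0],
  [0.5, [0, 0, 0], 0],
  [0.5, [0, 0, 0], 0],
])

```text
time: 12.47
position: [638.3, 68.4, 179.6]
ee_rot: [-0.025, 0.656, 0.755, -0.008]
ft_force: [0.1, -0.3, -0.5]
finger_gap: 0.747
```

```bash
cat > bot.py <<'E'
from plan import *
import sys
p,R,t,o=pose();w=read_camera('wrist');print(p,t,R[:,2],o['finger_gap'])
save(w,sys.argv[1])
for d in trace('wrist','tall_bottle')[:5]: print(round(d['score'],2),d['rect'])
x,y=float(sys.argv[2]),float(sys.argv[3])
B=cv2.resize(w,None,fx=1.5,fy=1.5,interpolation=cv2.INTER_CUBIC)[...,::-1].copy()
a=np.linspace(0,2*np.pi,40)
for z,r in ((0,15.5),(72,15.5),(108,3)):
    c=np.c_[x+r*np.cos(a),y+r*np.sin(a),np.full(40,z)]
    cv2.polylines(B,[(wproj(c,p,R)*1.5+.25).round().astype(int)],True,(0,255,255),1)
cv2.imwrite(f'pics/{sys.argv[1]}o.png',B)
E
python3 bot.py b2 650.5 68.5
```

```text
[638.32129535  68.44730997 179.56808219] 1.710106158920409 [-0.04761731  0.02048121 -0.99865565] 0.7467467400869208
0.92 [263.7, 168.5, 34.1, 46.1]
0.8 [195.2, 212.2, 34.9, 51.3]
0.6 [156.5, 148.7, 49.5, 43.2]
0.58 [280.4, 231.9, 35.4, 62.7]
```

View pics/b2o.png

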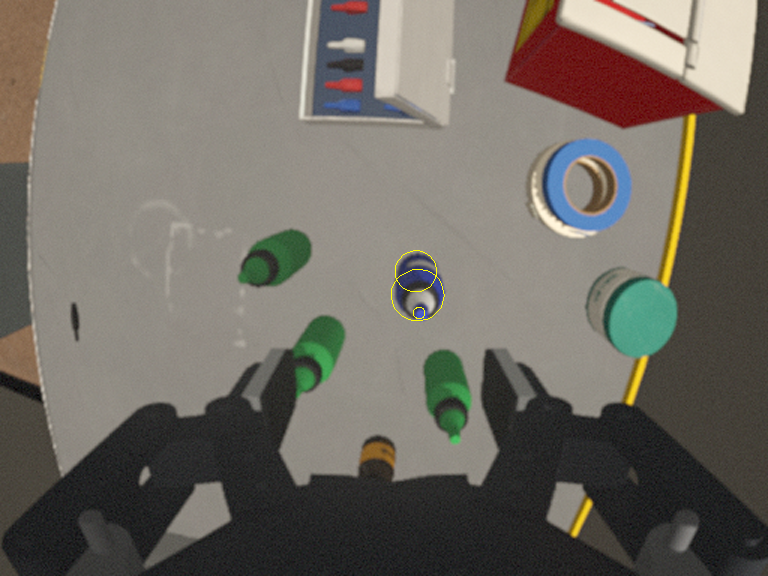

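```bash
sed -i 's/v=\[s\[0\]\*c.*/v=Ro.from_euler("z",t-t0).as_matrix().dot(R).T.dot(s) if start is None else [s[0]*c+s[1]*sn,s[0]*sn-s[1]*c,-s[2]]/' plan.py
python3 - <<'E'
from plan import *
plan(650,68.3,140,1.709,n=3)
E
```

```text
rows 3 from [638.2  67.8 180.1] 1.709 time 12.57
[-0.0008,0.0045,0.0132],0.000
[-0.0008,0.0045,0.0132],0.000
[-0.0008,0.0045,0.0132],0.000
```

Call:
arm_command([
  [0.5, [-0.001, 0.004, 0.012], 0],
  [0.5, [-0.001, 0.004, 0.012], 0],
  [0.5, [-0.001, 0.003, 0.01], 0],
  [0.5, [0, 0, 0], 0],
  [0.5, [0, 0, 0], 0],
])

```text
time: 12.98
position: [647.2, 63.8, 144.1]
ee_rot: [-0.024, 0.659, 0.752, -0.008]
ft_force: [-0.5, 0.1, 1.1]
finger_gap: 0.752
```

```bash
python3 - <<'E'
from plan import *
p,R,t,o=pose();print(R[:,2])
plan(650,68.3,90,1.709,n=3)
E
```

```text
[-0.04678037  0.02029328 -0.99869904]
rows 3 from [647.2  63.8 144.1] 1.702 time 12.98
[0.0009,0.0019,0.0180],-0.002
[0.0009,0.0019,0.0180],-0.002
[0.0009,0.0019,0.0180],-0.002
```

Call:
arm_command([
  [0.5, [0.0015, 0.002, 0.015], -0.002],
  [0.5, [0.0015, 0.002, 0.015], -0.002],
  [0.5, [0.001, 0.001, 0.015], 0],
  [0.5, [0, 0, 0], 0],
  [0.5, [0, 0, 0], 0],
])

```text
time: 13.4
position: [650.0, 68.4, 100.0]
ee_rot: [-0.023, 0.658, 0.753, -0.007]
ft_force: [-0.3, -0.2, 0.8]
finger_gap: 0.747
```

```bash
python3 - <<'E'
from plan import *
p,R,t,o=pose();print(R[:,2],o['ft_force'])
plan(649.6,68.2,46,1.709,n=3)
E
```

```text
[-0.04409623  0.02022819 -0.99882248] [-0.32329733 -0.20961471  0.80776938]
rows 3 from [650.   68.4 100. ] 1.705 time 13.4
[-0.0005,0.0006,0.0180],-0.001
[-0.0005,0.0006,0.0180],-0.001
[-0.0005,0.0006,0.0180],-0.001
```

Call:
arm_command([
  [0.5, [-0.0005, 0.001, 0.017], -0.001],
  [0.5, [-0.0005, 0.001, 0.017], -0.001],
  [0.5, [0, 0.0005, 0.016], 0],
  [0.5, [0, 0, 0], 0],
  [0.5, [0, 0, 0], 0],
])

```text
time: 13.82
position: [652.9, 68.1, 54.8]
ee_rot: [-0.021, 0.657, 0.753, -0.005]
ft_force: [0.5, -0.3, 0.9]
finger_gap: 0.754
```

```bash
python3 bot.py b3 650.5 68.5; python3 - <<'E'
from plan import *
plan(649.6,68.2,44,1.709,n=1)
E
```

```text
[652.9341214   68.05170249  54.81924867] 1.70605677956465 [-0.03712817  0.01990386 -0.99911227] 0.7540264034739891
0.92 [107.8, 321.3, 46.4, 45.7]
0.88 [31.3, 165.3, 120.9, 82.9]
0.71 [265.0, 290.6, 46.6, 27.1]
0.66 [225.9, 193.8, 62.6, 112.6]
rows 1 from [653.   68.1  55. ] 1.706 time 13.92
[0.0003,-0.0030,0.0111],-0.003
```

View pics/b3o.png

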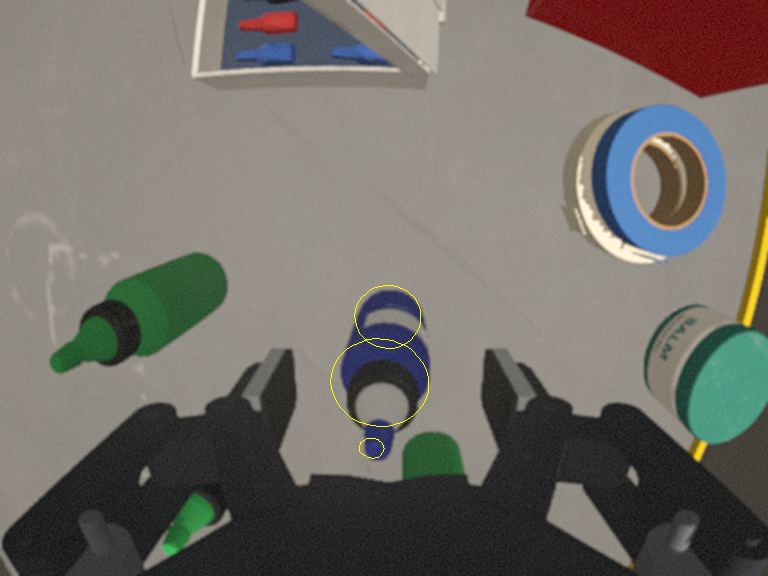

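Call:
arm_command([
  [0.5, [0, -0.001, 0.006], -0.002],
  [0.5, [0, 0, 0.003], 0],
  [0.5, [0, 0, 0], 0],
  [-1, [0, 0, 0], 0],
  [-1, [0, 0, 0], 0],
  [-1, [0, 0, 0], 0],
  [-1, [0, 0, 0], 0],
  [-1, [0, 0, 0], 0],
  [-1, [0, 0, 0], 0],
], squeeze=25)

```text
time: 14.67
position: [653.3, 68.0, 49.0]
ee_rot: [-0.019, 0.657, 0.754, -0.003]
ft_force: [-0.4, -0.7, -0.3]
finger_gap: 0.352
```

```bash
python3 - <<'E'
from plan import *
p,R,t,o=pose();print(p,t,R[:,2],o['ft_force'],o['finger_gap'])
w=read_camera('wrist');save(w,'b4')
E
```

```text
[653.28794789  67.98268229  49.04109135] 1.7083377427279278 [-0.03198216  0.01974359 -0.99929342] [-0.41836028 -0.66679453 -0.28712995] 0.3522278744416748
```

View pics/b4.png

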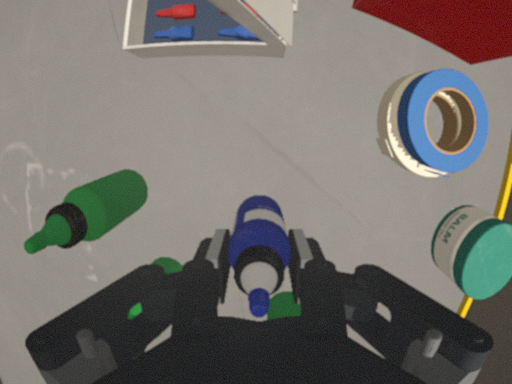

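Call:
arm_command([
  [-1, [0, 0, -0.01], 0],
  [-1, [0, 0, -0.025], 0],
  [-1, [0, 0, -0.035], 0],
  [-1, [0, 0, -0.035], 0],
  [-1, [0, 0, -0.025], 0],
  [-1, [0, 0, 0], 0],
  [-1, [0, 0, 0], 0],
])

```text
time: 15.3
position: [656.1, 65.3, 187.6]
ee_rot: [-0.019, 0.657, 0.754, -0.004]
ft_force: [-0.7, -0.3, -1.4]
finger_gap: 0.354
```

```bash
python3 - <<'E'
from plan import *
p,R,t,o=pose();print(p,t,R[:,2],o['ft_force'],o['finger_gap'])
w=read_camera('wrist');save(w,'b5')
plan(470,-283,195,1.709,n=14)
E
```

```text
[656.05300851  65.33644458 187.60382165] 1.7083499419543444 [-0.03406246  0.01979556 -0.99922364] [-0.6928105  -0.31436668 -1.43224799] 0.353934422272333
rows 14 from [656.2  65.4 187.7] 1.708 time 15.35
[-0.0228,-0.0166,-0.0006],-0.000
[-0.0228,-0.0166,-0.0006],-0.000
[-0.0228,-0.0166,-0.0006],-0.000
[-0.0228,-0.0166,-0.0006],-0.000
[-0.0228,-0.0166,-0.0006],-0.000
[-0.0228,-0.0166,-0.0006],-0.000
[-0.0228,-0.0166,-0.0006],-0.000
[-0.0228,-0.0166,-0.0006],-0.000
[-0.0228,-0.0166,-0.0006],-0.000
[-0.0228,-0.0166,-0.0006],-0.000
[-0.0228,-0.0166,-0.0006],-0.000
[-0.0228,-0.0166,-0.0006],-0.000
[-0.0228,-0.0166,-0.0006],-0.000
[-0.0228,-0.0166,-0.0006],-0.000
```

View pics/b5.png

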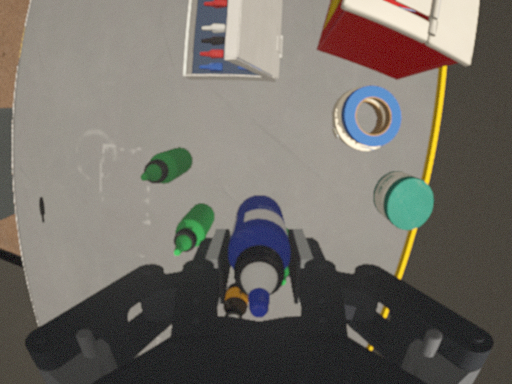

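Call:
arm_command([
  [-1, [-0.015, -0.011, -0.001], 0],
  [-1, [-0.023, -0.0165, -0.001], 0],
  [-1, [-0.023, -0.0165, -0.001], 0],
  [-1, [-0.023, -0.0165, -0.001], 0],
  [-1, [-0.023, -0.0165, -0.001], 0],
  [-1, [-0.023, -0.0165, -0.001], 0],
  [-1, [-0.023, -0.0165, -0.001], 0],
  [-1, [-0.023, -0.0165, -0.001], 0],
  [-1, [-0.023, -0.0165, -0.001], 0],
  [-1, [-0.023, -0.0165, -0.001], 0],
])

```text
time: 16.18
position: [520.3, -180.1, 187.1]
ee_rot: [-0.026, 0.653, 0.757, -0.006]
ft_force: [1.0, -0.2, -0.4]
finger_gap: 0.352
```

```bash
python3 - <<'E'
from plan import *
p,R,t,o=pose();print(p,t,R[:,2],o['ft_force'],o['finger_gap'])
plan(470,-283,190,1.709,n=4)
E
```

```text
[ 520.31122421 -180.07401745  187.0890596 ] 1.716236985708579 [-0.04824991  0.02480246 -0.99852731] [ 0.98712028 -0.18997541 -0.4491383 ] 0.3521975535409943
rows 4 from [ 520.3 -180.1  187.1] 1.716 time 16.18
[-0.0236,-0.0162,-0.0008],0.002
[-0.0236,-0.0162,-0.0008],0.002
[-0.0237,-0.0161,-0.0008],0.002
[-0.0237,-0.0161,-0.0008],0.002
```

Call:
arm_command([
  [-1, [-0.022, -0.015, -0.001], 0.002],
  [-1, [-0.022, -0.015, -0.001], 0.002],
  [-1, [-0.02, -0.014, -0.001], 0.002],
  [-1, [-0.012, -0.01, -0.001], 0.002],
  [-1, [0, 0, 0], 0],
  [-1, [0, 0, 0], 0],
  [-1, [0, 0, 0], 0],
])

```text
time: 16.77
position: [469.6, -268.9, 184.9]
ee_rot: [-0.032, 0.659, 0.752, -0.007]
ft_force: [-0.1, -0.2, -0.4]
finger_gap: 0.352
```

```bash
python3 - <<'E'
from plan import *
from fit import *
p,R,t,o=pose();print(p,t,R[:,2],o['ft_force'],o['finger_gap'])
w=read_camera('wrist')
big=cv2.resize(w,None,fx=1.5,fy=1.5)[...,::-1].copy()
for q,c in ((rim(470,-282.6,.138+np.pi,z=108),(0,255,0)),):
    d=np.vstack([np.linspace(q[i],q[(i+1)%8],20) for i in range(8)])
    cv2.polylines(big,[(wproj(d,p,R)*1.5+.25).round().astype(int)],True,c,1)
cv2.imwrite('pics/b6o.png',big)
plan(470,-282.6,160,1.709,n=2)
E
```

```text
[ 469.59537912 -268.86064779  184.9459677 ] 1.7016422790528054 [-0.05733931  0.03094287 -0.99787511] [-0.13694794 -0.15426753 -0.4271229 ] 0.3519020579141226
rows 2 from [ 469.7 -268.5  184.9] 1.702 time 16.82
[-0.0075,-0.0001,0.0122],-0.003
[-0.0075,-0.0002,0.0122],-0.003
```

View pics/b6o.png

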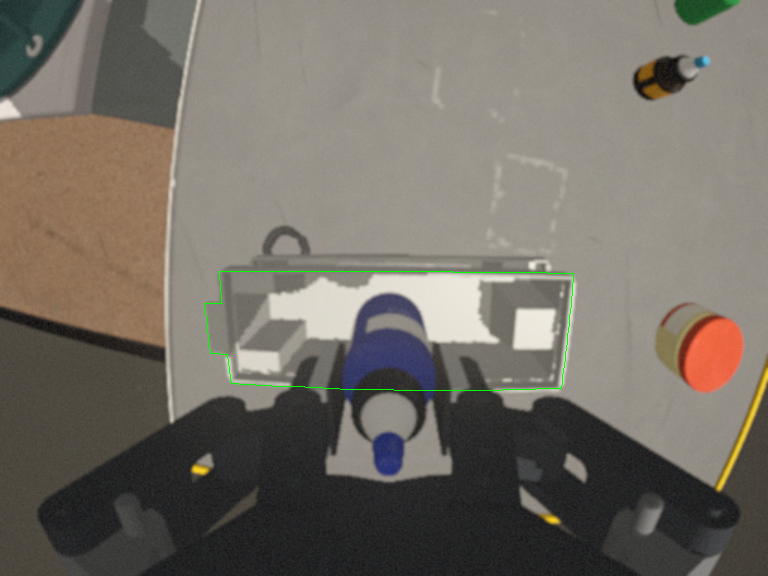

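```bash
cat >> plan.py <<'E'
def bbase():
    p,R,t,o=pose()
    zt=np.array([-.03198216,.01974359,-.99929342]);th=1.7083
    tx=np.array([np.cos(th),np.sin(th),0]);ty=np.array([np.sin(th),-np.cos(th),0])
    d=np.array([-zt@tx,-zt@ty,1.]);d/=np.linalg.norm(d)
    b=p+R@(np.array([.4,0,-19])+d*68)
    return b,R@d,p,o
E
python3 - <<'E'
from plan import *
b,d,p,o=bbase();print(b,d)
n=p[:2]+[470,-282.6]-b[:2];plan(*n,p[2]-b[2]+118,1.709,n=2)
E
```

```text
[ 469.02114696 -267.98362889  135.92465659] [-0.02558933  0.01117574 -0.99961007]
rows 2 from [ 469.7 -268.5  184.9] 1.702 time 16.82
[-0.0076,-0.0000,0.0087],-0.003
[-0.0076,-0.0000,0.0087],-0.003
```

Call:
arm_command([
  [-1, [-0.007, 0, 0.007], -0.003],
  [-1, [-0.006, 0, 0.006], -0.003],
  [-1, [0, 0, 0], 0],
  [-1, [0, 0, 0], 0],
])

```text
time: 17.15
position: [472.0, -279.8, 169.2]
ee_rot: [-0.032, 0.654, 0.755, -0.007]
ft_force: [0.3, 0.0, 0.3]
finger_gap: 0.35
```

```bash
python3 - <<'E'
from plan import *
b,d,p,o=bbase();print(b,d,p)
n=p[:2]+[470,-282.6]-b[:2];plan(*n,p[2]-b[2]+75,1.709,n=3)
E
```

```text
[ 471.25094445 -279.23023345  120.19403344] [-0.0260972   0.01214694 -0.99958561] [ 471.97755773 -279.84982227  169.19168546]
rows 3 from [ 472.  -279.8  169.2] 1.713 time 17.15
[-0.0016,0.0002,0.0150],0.001
[-0.0017,0.0002,0.0150],0.001
[-0.0017,0.0002,0.0150],0.001
```

Call:
arm_command([
  [-1, [-0.002, 0, 0.013], 0],
  [-1, [-0.001, 0, 0.013], 0],
  [-1, [-0.001, 0, 0.011], 0],
  [-1, [0, 0, 0], 0],
  [-1, [0, 0, 0], 0],
])

```text
time: 17.57
position: [471.3, -282.0, 130.8]
ee_rot: [-0.032, 0.654, 0.756, -0.007]
ft_force: [0.1, -0.4, 0.6]
finger_gap: 0.353
```

```bash
python3 - <<'E'
from plan import *
b,d,p,o=bbase();print(b,d,p,o['ft_force'])
n=p[:2]+[470,-282.6]-b[:2];plan(*n,p[2]-b[2]+52,1.709,n=3)
save(read_camera('wrist'),'b7')
E
```

```text
[ 470.56502038 -281.40332383   81.84951304] [-0.02568885  0.01205898 -0.99959725] [ 471.27165509 -282.01944923  130.84750094] [ 0.14763361 -0.40330215  0.56363232]
rows 3 from [ 471.3 -282.   130.8] 1.714 time 17.57
[-0.0008,0.0003,0.0099],0.002
[-0.0008,0.0003,0.0099],0.002
[-0.0008,0.0003,0.0099],0.002
```

View pics/b7.png

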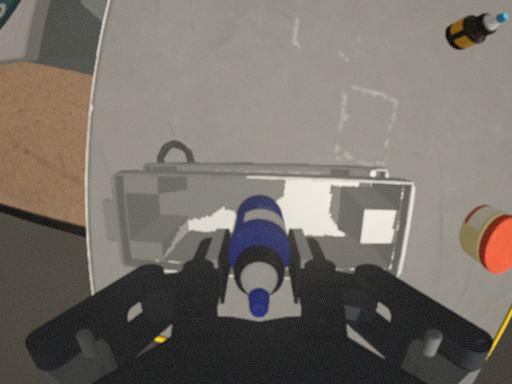

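Bottle is inside the tote mouth with clearance; continue down gently.

Call:
arm_command([
  [-1, [-0.001, 0, 0.009], 0],
  [-1, [0, 0, 0.008], 0],
  [-1, [0, 0, 0.005], 0],
  [-1, [0, 0, 0], 0],
  [-1, [0, 0, 0], 0],
])

```text
time: 18.03
position: [470.8, -282.5, 108.2]
ee_rot: [-0.031, 0.654, 0.756, -0.007]
ft_force: [0.0, 0.0, -0.6]
finger_gap: 0.351
```

```bash
python3 - <<'E'
from plan import *
b,d,p,o=bbase();print(b,d,p,o['ft_force'])
E
```

```text
[ 470.13549864 -281.97830743   59.18394988] [-0.02404533  0.01076076 -0.99965295] [ 470.76158272 -282.53102125  108.18378955] [ 0.04080093  0.03485524 -0.61951001]
```

Call:
arm_command([
  [-1, [0, 0, 0.004], 0],
  [-1, [0, 0, 0.003], 0],
  [-1, [0, 0, 0], 0],
  [-1, [0, 0, 0], 0],
])

```text
time: 18.37
position: [470.5, -282.4, 100.8]
ee_rot: [-0.031, 0.654, 0.756, -0.007]
ft_force: [-0.5, -0.6, 0.2]
finger_gap: 0.353
```

```bash
python3 - <<'E'
from plan import *
b,d,p,o=bbase();print(b,d,p,o['ft_force'])
E
```

```text
[ 469.87894348 -281.87378766   51.80084068] [-0.0236767   0.01043575 -0.9996652 ] [ 470.48695825 -282.41056789  100.80108503] [-0.46433978 -0.60888674  0.24307225]
```

Call:
arm_command([
  [-1, [0, 0, 0.001], 0],
  [-1, [0, 0, 0], 0],
  [-0.15, [0, 0, 0], 0],
  [0, [0, 0, 0], 0],
  [0.1, [0, 0, 0], 0],
  [0.2, [0, 0, 0], 0],
  [0.2, [0, 0, 0], 0],
])

```text
time: 18.95
position: [470.7, -282.6, 100.3]
ee_rot: [-0.03, 0.654, 0.756, -0.007]
ft_force: [-0.5, 0.1, -0.7]
finger_gap: 0.598
```

```bash
python3 - <<'E'
from plan import *
b,d,p,o=bbase();print(b,p,o['ft_force'],o['finger_gap'],R if 0 else '')
save(read_camera('wrist'),'b8')
E
```

```text
[ 470.16509449 -282.12814365   51.29730779] [ 470.73247518 -282.63103246  100.29839903] [-0.5390395   0.14031517 -0.6837365 ] 0.5982990802083277
```

View pics/b8.png

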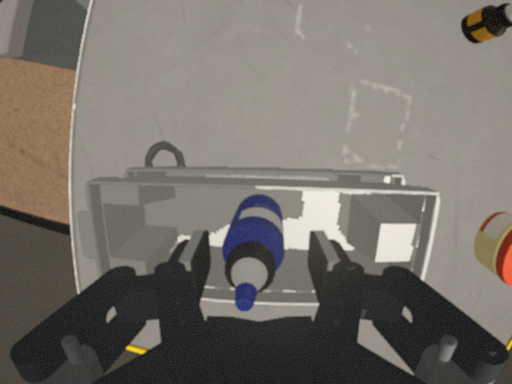

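```bash
python3 - <<'E'
from plan import *
p,R,t,o=pose();plan(p[0],p[1],p[2]+120,t,n=5)
E
```

```text
rows 5 from [ 470.7 -282.6  100.3] 1.715 time 19.0
[0.0009,-0.0012,-0.0240],-0.000
[0.0009,-0.0012,-0.0240],-0.000
[0.0009,-0.0012,-0.0240],-0.000
[0.0009,-0.0012,-0.0240],-0.000
[0.0009,-0.0012,-0.0240],-0.000
```

Call:
arm_command([
  [0.3, [0.0005, -0.001, -0.012], 0],
  [0.3, [0.001, -0.001, -0.02], 0],
  [0.3, [0.001, -0.001, -0.02], 0],
  [0.3, [0, 0, 0], 0],
])

```text
time: 19.33
position: [469.5, -281.6, 153.5]
ee_rot: [-0.032, 0.654, 0.756, -0.007]
ft_force: [0.1, 0.2, 1.1]
finger_gap: 0.653
```

Call:
arm_command([
  [0.3, [0.001, -0.001, -0.03], 0],
  [0.3, [0.001, -0.001, -0.035], 0],
  [0.3, [0.001, -0.001, -0.035], 0],
  [0.3, [0.02, 0, 0], 0],
  [0.3, [0.035, 0, 0], 0],
  [0.3, [0.035, 0, 0], 0],
  [0.3, [0.035, 0, 0], 0],
  [0.3, [0, 0, 0], 0],
  [0.3, [0, 0, 0], 0],
])

```text
time: 20.08
position: [453.4, -155.0, 261.5]
ee_rot: [-0.031, 0.655, 0.755, -0.007]
ft_force: [0.0, -0.6, -0.1]
finger_gap: 0.65
```

```bash
python3 - <<'E'
from plan import *
from fit import *
p,R,t,o=pose();print(p,t,R[:,2],o['ft_force'],o['time'])
w=read_camera('wrist');s=read_camera('scene');tp=read_camera('top')
big=cv2.resize(w,None,fx=1.5,fy=1.5)[...,::-1].copy()
a=np.linspace(0,2*np.pi,40)
for q,c in ((rim(470,-282.6,.138+np.pi,z=108),(0,255,0)),(rim(470,-282.6,.138,z=60),(0,0,255))):
    d=np.vstack([np.linspace(q[i],q[(i+1)%8],20) for i in range(8)])
    cv2.polylines(big,[(wproj(d,p,R)*1.5+.25).round().astype(int)],True,c,1)
for z,r in ((50.5,15.5),(122.5,15.5),(158.5,3)):
    c=np.c_[470.2+r*np.cos(a),-282.1+r*np.sin(a),np.full(40,z)]
    cv2.polylines(big,[(wproj(c,p,R)*1.5+.25).round().astype(int)],True,(0,255,255),1)
cv2.imwrite('pics/f1.png',big)
save(s,'f2');save(tp,'f3')
E
```

```text
[ 453.42093684 -154.97098671  261.51617106] 1.7119460726626274 [-0.05562676  0.03098195 -0.99797083] [ 0.04513434 -0.63441152 -0.12041231] 20.0833
```

View pics/f1.png

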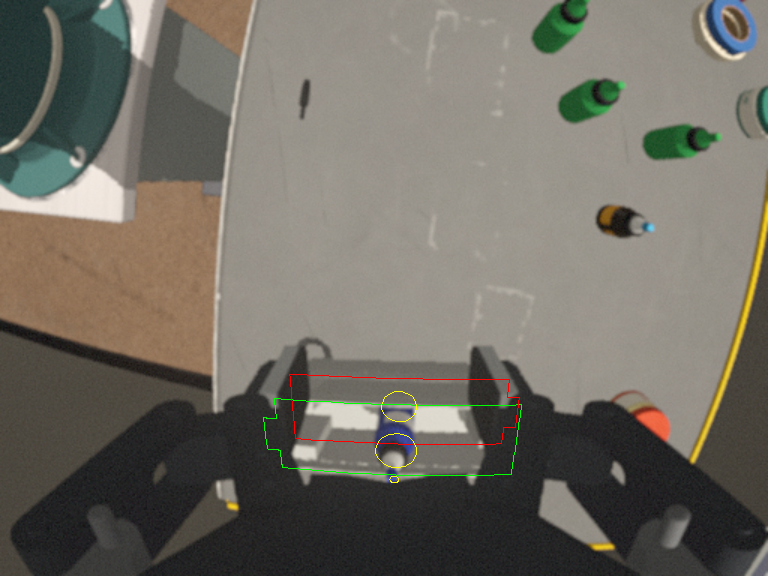

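View pics/f2.png

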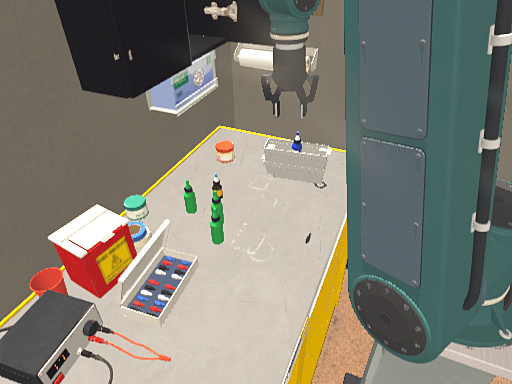

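View pics/f3.png

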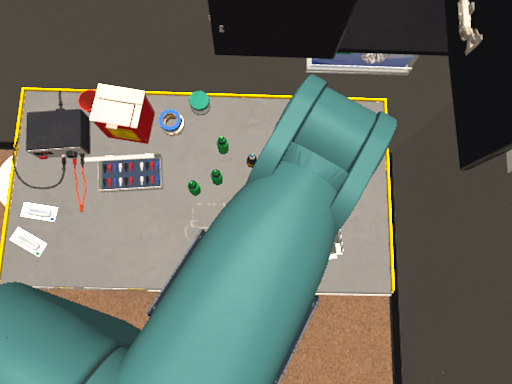

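```bash
python3 - <<'E'
from plan import *
s=cv2.imread('pics/f2.png');cv2.imwrite('pics/f2c.png',cv2.resize(s[110:220,230:370],None,fx=5,fy=5,interpolation=cv2.INTER_CUBIC))
print(observe()['time'],observe()['qd'].round(3))
E
```

```text
20.2333 [-0.012  0.01   0.008  0.001  0.    -0.002]
```

View pics/f2c.png

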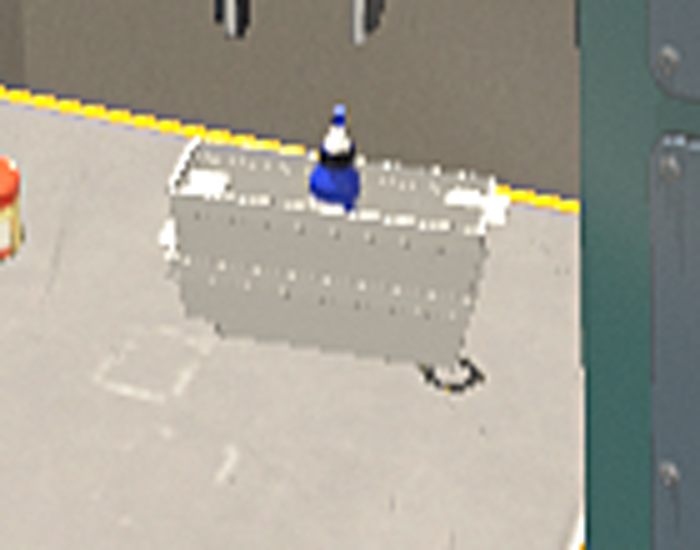

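The crop shows the upper tote level, with the thumb tabs at opposite ends: lower at (170,240), upper at (495,205). The blue bottle stands upright at (335,160), and the fingers are clear above. The lower tote is where it was.

```bash
python3 -c "
from workcell import *
print(hand_in())"
```

```text
the job is handed in; nothing more can be done
None
```

The job is done and handed in at about 20.2 s. The empty tote is stacked on the full one, turned end for end, and the taller (blue) ink bottle stands upright in the upper tote.

**Stack:** After release, the wrist picture matched the upper rim at 108 mm with the tote level, so it stands on the shoulders and has not nested. The last scene picture shows the thumb tabs at opposite ends and the lower tote not visibly moved.

**Bottle:** In the last wrist and scene pictures it stands upright about mid-length in the upper tote.

**Bystanders and forces:** The shorter bottle, the jar and the three green look-alikes looked unmoved, and the gripper was clear of everything. The forces I read after each move stayed within about 3 N.

**What disagreed:**
- The top and scene cameras placed the totes up to 8 mm apart, so I used the wrist camera for the final alignment.
- The tool tilted 1–4° during moves. The held tote was about 2° off level and the bottle about 1.5° off upright when let go, and both settled.
- In the last wrist picture the stack sits a few pixels off the predicted outline. It lies near the edge of the fisheye view, partly behind the fingers, so I relied on the scene picture, which showed no shift.

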